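# Set up the belt's pack-off flap, fill the display tray, restart the belt

### The job

Set up the packing place at the belt's end and pack out what stands on the belt: swing the folding prop leg out to its stop, then fold the end flap down until it rests level on the leg, and then stand the empty display tray squarely in the middle of the flap, its long side along the hinge. Put every wrapped waffle stack into the tray, side by side on its floor, and last of all, when all are in, set the belt's speed lever from off to half speed (straight up, at the middle mark). Leave the other things on the bench as they are.

Things in the scene. Friction and masses are not known exactly. Their poses are not given: they have to be found in the camera images.
- leaf_hinge (a point): On the fixed bench-top conveyor (300 mm wide, blue belt 100 mm above the bench, side guide rails to 127 mm): the middle of the flap's hinge line at the belt's end, 97 mm above the bench. x along the hinge (across the belt), +y up the belt away from the flap, z up.
- leaf (a joint): Hinged stainless end flap, 300 mm wide, 190 mm long, 6 mm thick. 0 rad = straight up, negative = leaning back over the belt (start -0.35 to -0.2, top edge 280 mm above the bench), 1.57 = level, on the swung-out leg; unpropped it goes on down to 1.95. Stiff (3 to 6 N at the edge moves it), stays where left, but sags under load unless propped.
- leaf_mid (a point): Point on the flap's belt-side face (its top face when lowered), midway across, 100 mm out from the hinge. x along the hinge, z along the flap away from the hinge, y out of that face (up when the flap is level).
- leg_hinge (a point): Fixed point 45 mm above the bench on the upright pin about which the prop leg swings, 50 mm in front of the flap's hinge line (towards -y of leaf_hinge) and 10 mm to +x of its middle. Same axes as leaf_hinge.
- leg (a joint): Folding stainless prop leg below the flap, on an upright pin. 0 rad = folded along the conveyor's end face, pointing to -x of leaf_hinge; grows anticlockwise seen from above; 1.571 = at its stop, pointing straight out from the belt's end (-y of leaf_hinge). Starts 0.25 to 0.5 rad open. 1 to 2 N at the post moves it; it stays where it is left.
- leg_post (a point): Middle of the leg's end post, 112 mm from the pin, 45 mm above the bench: flat bar 26 mm wide along the leg, 10 mm thick, 4 to 76 mm high. Above it the leg's top rail, 10 mm thick, 76 to 94 mm high, from the pin to 125 mm out. x points back to the pin; -y is the way the leg swings out, +y faces the belt's end when folded.
- tray_mid (a point): Empty open cardboard display tray, loose on the bench: 246 mm long (x), 66 mm wide (y), 26 mm high outside, walls and floor 3 mm, 160 g; this point is its centre, 13 mm above its underside; z up.
- lever (a joint): Speed lever of the control box. 0 rad = off, 45 degrees to the -x side of upright (axes of lever_pivot), at its stop; 0.785 = half speed, straight up at the middle of three black marks; 1.571 = full speed, 45 degrees to +x. Stiff (about 1.5 N at the knob), stays where it is left. Starts at 0 to 0.1.
- lever_pivot (a point): Pivot of the lever, 50 mm above the bench, in the middle of the white control box (120 by 74 mm, 55 mm high, fixed on the bench; steel quadrant cheeks round the lever rise to 95 mm). The lever moves in this point's x-z plane; its hinge axis is y; z up.
- lever_knob (a point): Centre of the black ball knob (28 mm) on the lever, 98 mm from the pivot, on a 10 mm rod.
- cake1_c (a point): Wrapped stack of square waffles with a white label on top, 46 mm (x) by 54 mm (y) by 50 mm high, 140 g, loose on the belt; may be absent. This point is its centre, 25 mm above its underside.
- cake2_c (a point): Wrapped stack of square waffles with a white label on top, 46 mm (x) by 54 mm (y) by 50 mm high, 140 g, loose on the belt; may be absent. This point is its centre, 25 mm above its underside.
- cake3_c (a point): Wrapped stack of square waffles with a white label on top, 46 mm (x) by 54 mm (y) by 50 mm high, 140 g, loose on the belt; may be absent. This point is its centre, 25 mm above its underside.
- cake4_c (a point): Wrapped stack of square waffles with a white label on top, 46 mm (x) by 54 mm (y) by 50 mm high, 140 g, loose on the belt; may be absent. This point is its centre, 25 mm above its underside.
- label_roll: Roll of labels, 84 mm across, 40 mm high; origin under its centre. Not part of the job: leave it alone.
- spray: Spray bottle, 60 mm across, 170 mm high; origin under its centre. Not part of the job: leave it alone.
- sleeves: Pile of folded sleeves, 60 by 80 by 30 mm; origin under its centre. Not part of the job: leave it alone.
- scraper: Blue-handled scraper lying flat, 200 mm long, origin near its middle. Not part of the job: leave it alone.
- cup: White plastic cup, 72 mm across, 85 mm high; origin under its centre. Not part of the job: leave it alone.
- tape: Roll of tape lying flat, 90 mm across, 24 mm high; origin under its centre. Not part of the job: leave it alone.

How it is judged:
By the outcome, as a careful person would: the job done as asked, in the order asked, and still so for the second after the job is handed in, with the robot touching nothing.
Of cake1, cake2, cake3, cake4 only 2 to 4 are there at a start; the rules pass over those that are not, and their reading is None.
At some moment in a run one of tray, cake1, cake2, cake3, cake4 may be knocked a few centimetres aside while the robot is not near it.
Once in a run the grip may slacken for a moment while it holds something.
It also fails if it takes over 210 s, if anything falls off the work surface, if the arm or the gripper's body presses on something with over 40 N, if the wrist force passes 120 N, or if a joint passes its speed limit or range.

### The arm

A 6-joint arm with a two-finger parallel gripper is mounted at the origin on the work surface. World frame = base frame: x ahead of the robot, y to its left, z up, the work surface at z = 0. Lengths are in m, angles in rad, forces in N, time in s.
With the tool pointing down it reaches from about 0.3 to 0.875 m from the base axis. Payload 6.4 kg.
Tool frame: the origin (TCP) lies midway between the tips of the shut fingers; the grasp point (between the pads) lies 19 mm behind it; z points along the fingers, y is the line along which they close (so a half turn about z gives the same grasp; the last joint's range is limited). The gripper opens to 85 mm and grips with 20 to 120 N. Pads are 22 mm wide; open, the fingers measure 114 mm over their backs; the gripper's body (76 mm by 85 mm) begins 54 mm behind the grasp point. The pads swing forward as they close: fully open they stand 13 mm farther back than shut.
Start: joints at [-1.55, 0.181, 1.607, -0, 1.354, -0.206], TCP at [0.129, -0.56, 0.231] pointing down, gripper open.
Joint ranges: [-2.99, 2.99], [-0.89, 2.07], [0.3, 2.58], [-1.14, 4.28], [0, 2.63], [-3.12, 3.12]. Speed limits (rad/s): [2.57, 2.57, 3.01, 3.14, 3.14, 3.14].

### API

Orientations are given as a unit quaternion [x, y, z, w].
In Python, from bench import monitor, camera, get_calibration, env, spot_in gives the robot as it stands. The module is installed in compiled form; this text tells all that it offers.
- The arm moves only by the shell command python3 -m pendant 'ROWS' [FORCE]. ROWS is a JSON object of lists of equal length, an entry for each row: "fingers": the finger opening in mm, from 0 to 85.4; "dp": the shift along the tool's x, y, z in mm, a list of three; "delta_rot": the turn, a rotation vector about the tool's x, y, z in rad, a list of three. In form: {"fingers": [fingers, ...], "dp": [[dx, dy, dz], ...], "delta_rot": [[ax, ay, az], ...]}. A call has 1 to 20 rows; each row shifts and turns the commanded pose from where the row before left it, along the tool's axes as they then stand; what a row does not reach is not made up. A row lasts 1/10 s, in which the tool goes at most 50 mm and 8.59 degrees, less where a joint would pass 70% of its speed; a pose out of reach is approached as far as the arm can. A call is refused whole if a number of a shift passes 50 or a number of a turn 0.15, either way. A call with a gripper value outside its range is refused whole. The fingers move at their own pace and stop on an object; FORCE is the grip in N (left out, the last holds). Time passes only in rows, so rows that do not move let the fingers close. It gives the time, the measured TCP pose, the force, the opening and the grip force at its end, in the units of the state.
- monitor.read_state(): the state, without advancing time (a new reading comes with each control period).
- camera(name): name is "side" or "top" or "wrist"; returns the picture (400x640x3 uint8, blue, green, red); there is no depth.
- get_calibration(name): a dict with "fx", "fy", "cx", "cy" (pixels), "world_to_cam" (4x4, takes a point from world to camera coordinates). Camera axes: x right, y down, z forward; pixel columns grow to the right and rows downward; lengths in m; the calibration is good to about 2 mm. A picture is of the moment at which its call begins: read the wrist's pose just before it. get_calibration takes no time and is no camera call; for the wrist camera it gives the pose at the moment of the call.
- env.hand_in(): hands the job in; it is judged then, once.
Trained networks look in the newest picture that a camera, given by its name, has taken for a name from the list of things; names that differ only in an ending like _2 or _b are one class to them, and where a whole thing is asked for, a point or a joint stands for the part that bears it (a point fixed in the world has none). Each returns a list of dicts, best first, with "conf" (0 to 1); they miss things now and then, are a little off and sometimes report something else, mostly with a low value. They report only what shows in the picture. A call takes as long as a camera call.
- spot_in(camera, label): "centre" ([x, y, z] in m, in world coordinates, good to about 4 mm: the middle of the surface that is visible of it).
The state is a dict: "time": time; "qpos": joint angles; "joint_vel": joint speeds; "joint_torque": joint torques, N m; "tool_pos": TCP position; "tcp_rot": TCP orientation; "contact_force": force on the tool from outside, world axes, zero at the start; "torque": the same for the moment, N m; "gripper_width": finger opening in m; "gripper_force": force on a finger pad.
Only numpy, scipy, OpenCV 4.12 (cv2) and the standard library are available. Lean on these libraries where they do the work, as an engineer would, in place of code of your own. Each camera call takes 0.05 s, during which the arm holds its last target. There are 200 camera calls.

## Working session

There is one attempt and no reset: what is moved stays moved. The work goes in short steps, Python scripts to look and compute and a shell command to move; the robot and the scene stay as the last step left them, time stands still between calls to the robot, and variables do not carry over. Pictures are saved under pics/ and viewed, at most 14 in all, crops included, and the job is handed in when it is done.

```bash
mkdir -p pics
cat > h.py <<'E'
import numpy as np, cv2
from bench import monitor, camera, get_calibration, env, spot_in
from scipy.spatial.transform import Rotation as R
def snap(n,f=None):
    im=camera(n)
    if f: cv2.imwrite('pics/'+f,im)
    return im
def proj(n,p):
    c=get_calibration(n);q=np.array(c['world_to_cam'])@np.append(p,1);return np.array([c['fx']*q[0]/q[2]+c['cx'],c['fy']*q[1]/q[2]+c['cy']])
def unproj(n,u,v,z):
    c=get_calibration(n);T=np.linalg.inv(np.array(c['world_to_cam']))
    d=T[:3,:3]@np.array([(u-c['cx'])/c['fx'],(v-c['cy'])/c['fy'],1]);o=T[:3,3]
    return o+d*(z-o[2])/d[2]
def st():
    s=monitor.read_state();print('t',round(s['time'],2),'p',np.round(s['tool_pos'],4),'R',np.round(R.from_quat(s['tcp_rot']).as_matrix(),3).tolist(),'w',s['gripper_width'],'F',np.round(s['contact_force'],1));return s
E
python3 - <<'E'
from h import *
st()
for n in('top','side'):
    snap(n,n+'0.png')
    for l in ['leaf','leg','leg_post','tray_mid','lever','lever_knob','cake1_c','leaf_mid','label_roll','spray','sleeves','scraper','cup','tape']:
        print(n,l,[(np.round(d['centre'],3).tolist(),round(d['conf'],2)) for d in spot_in(n,l)][:5])
E
```

```text
t 0.0 p [ 0.1293 -0.5597  0.2304] R [[0.974, 0.225, -0.0], [0.225, -0.974, 0.002], [0.0, -0.002, -1.0]] w 0.08536322107621956 F [ 0.7 -0.   0.3]
top leaf [([0.541, 0.153, 0.203], 0.9), ([0.36, -0.066, 0.031], 0.17)]
top leg [([0.494, 0.043, 0.092], 0.72), ([0.36, -0.067, 0.032], 0.34)]
top leg_post [([0.556, 0.473, 0.099], 0.71), ([0.494, 0.044, 0.097], 0.56), ([0.647, -0.453, 0.052], 0.41)]
top tray_mid [([0.557, -0.19, 0.01], 0.87), ([0.481, -0.384, 0.056], 0.33)]
top lever []
top lever_knob [([0.437, -0.384, 0.131], 0.46)]
top cake1_c []
top leaf_mid [([0.543, 0.152, 0.204], 0.7)]
top label_roll [([0.759, -0.031, 0.041], 0.79), ([0.489, 0.044, 0.094], 0.52)]
top spray [([0.683, -0.329, 0.108], 0.64)]
top sleeves [([0.361, -0.066, 0.034], 0.91), ([0.543, 0.154, 0.2], 0.66), ([0.557, -0.192, 0.008], 0.48)]
top scraper [([0.308, -0.324, 0.006], 0.65), ([0.491, 0.046, 0.098], 0.54)]
top cup [([0.646, -0.457, 0.048], 0.89)]
top tape [([0.273, 0.311, 0.023], 0.91)]
side leaf [([0.537, 0.16, 0.208], 0.57)]
side leg [([0.61, 0.31, 0.148], 0.43)]
side leg_post []
side tray_mid [([0.466, -0.222, 0.017], 0.98)]
side lever [([0.477, -0.365, 0.051], 0.6), ([0.432, -0.382, 0.124], 0.59)]
side lever_knob [([0.587, 0.224, 0.143], 0.64), ([0.356, -0.052, 0.032], 0.36)]
side cake1_c [([0.481, 0.227, 0.148], 0.57)]
side leaf_mid [([0.538, 0.156, 0.207], 0.85)]
side label_roll []
side spray [([0.687, -0.318, 0.086], 0.88), ([0.432, -0.385, 0.124], 0.32)]
side sleeves [([0.36, -0.051, 0.034], 0.96)]
side scraper []
side cup [([0.639, -0.426, 0.062], 0.86)]
side tape [([0.275, 0.325, 0.028], 0.93), ([0.486, 0.313, 0.139], 0.71), ([0.684, -0.32, 0.084], 0.24)]
```

View pics/top0.png

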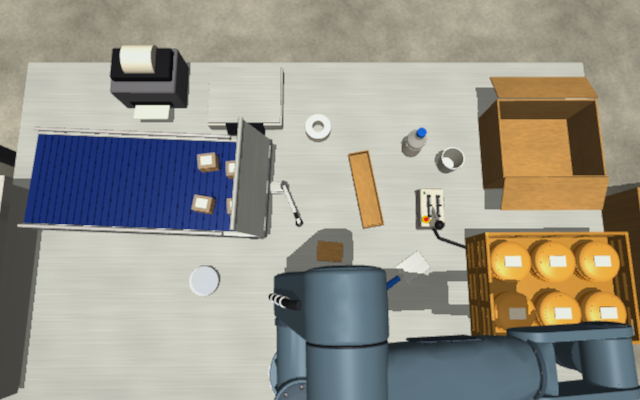

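View pics/side0.png

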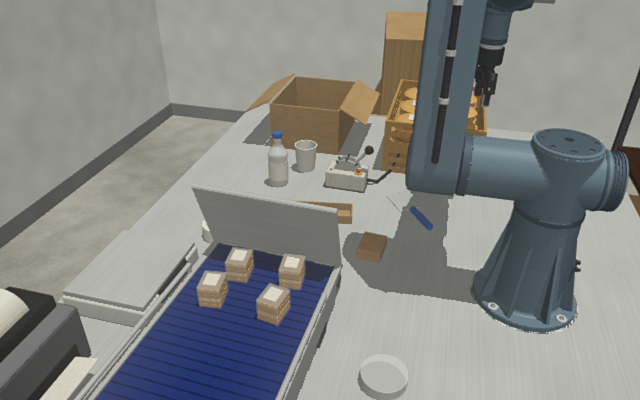

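Run:
```python
from h import *
im=cv2.imread('pics/top0.png')
a=cv2.resize(im[100:260,190:350],None,fx=3.7,fy=3.7,interpolation=cv2.INTER_CUBIC)
b=cv2.resize(im[170:260,400:450],None,fx=4,fy=4,interpolation=cv2.INTER_CUBIC)
a=cv2.copyMakeBorder(a,0,0,0,200,0); a[:360,592:792]=b
cv2.imwrite('pics/crop0.png',a)
for p in [(0.5,0.1,0.1),(0.55,0.05,0.094),(0.44,-0.38,0)]: print(proj('top',p))
c=get_calibration('top');print(np.linalg.inv(np.array(c['world_to_cam'])).round(3),c['fx'])
```

```text
[272.45162158 202.64410226]
[289.54107523 186.58994702]
[425.99792262 226.02311516]
[[-0.006 -0.983  0.185  0.277]
 [-1.     0.003 -0.012 -0.038]
 [ 0.011 -0.185 -0.983  1.376]
 [ 0.     0.     0.     1.   ]] 434.36545508093474
```

View pics/crop0.png

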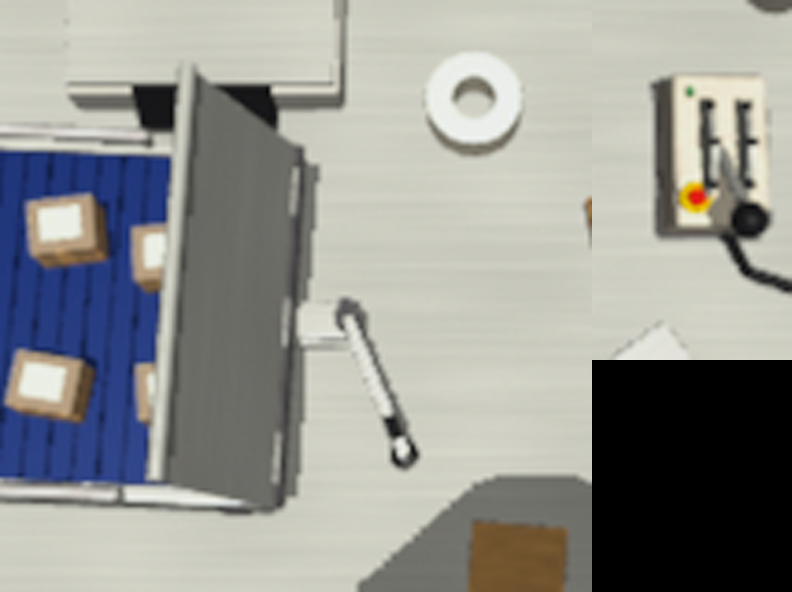

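Run:
```python
from h import *
g=lambda u,v,z:unproj('top',190+u/3.7,100+v/3.7,z)
pin=g(347,312,.094);end=g(404,458,.094);h1=g(302,150,.097);h2=g(284,505,.097)
print(pin,end,np.linalg.norm(end-pin));print(h1,h2,np.linalg.norm(h1-h2),(h1+h2)/2)
d=h1-h2;yaw=np.arctan2(d[1],d[0]);print('yaw',yaw)
e=end-pin;print('leg', np.arctan2(e[1],e[0])-(yaw-np.pi)-2*np.pi*0)
c=lambda u,v:unproj('top',400+(u-592)/4,170+v/4,.055)
print('box corners top',c(672,75),c(764,75),c(768,238),c(660,238))
k=unproj('top',400+(749-592)/4,170+218/4,.12);print('knob',k)
for q in [(58,224),(45,382)]:print(g(*q,.15))
```

```text
[0.55704205 0.06742113 0.094     ] [0.43708683 0.02035947 0.094     ] 0.12885672466785958
[0.69393577 0.1060433  0.097     ] [0.39950953 0.11539838 0.097     ] 0.29457482661726014 [0.54672265 0.11072084 0.097     ]
yaw -0.03176325535326297
leg 0.40563744509145083
box corners top [ 0.55017173 -0.35332848  0.055     ] [ 0.5499431  -0.42518595  0.055     ] [ 0.4225435  -0.42107619  0.055     ] [ 0.42289618 -0.33820401  0.055     ]
knob [ 0.43005361 -0.38916304  0.12      ]
[0.61629881 0.29068498 0.15      ]
[0.49022234 0.29504721 0.15      ]
```

```bash
cat >> h.py <<'E'
def go(p,ang=None):
    s=st();M=R.from_quat(s['tcp_rot']).as_matrix();d=np.array(p)-s['tool_pos']
    print('dp mm',(M.T@d*1000).round(1),'len',round(np.linalg.norm(d)*1000),end=' ')
    if ang is not None:
        a=np.arctan2(M[1,0],M[0,0]);print('rotz',round(-(((ang-a)+np.pi)%(2*np.pi)-np.pi),3))
    else: print()
E
python3 -m pendant '{"fingers":[60,60,60,60,60,60,60,60,60,60,60,60,60,60,60,60],"dp":[[32,-36,0],[32,-36,0],[32,-36,0],[32,-36,0],[32,-36,0],[32,-36,0],[32,-36,0],[32,-36,0],[32,-36,0],[32,-36,0],[32,-36,0],[32,-36,0],[32,-36,0],[32,-36,0],[0,0,0],[0,0,0]],"delta_rot":[[0,0,0],[0,0,0],[0,0,0],[0,0,0],[0,0,0],[0,0,0],[0,0,0],[0,0,0],[0,0,0],[0,0,0],[0,0,0],[0,0,0],[0,0,0],[0,0,0],[0,0,-0.147],[0,0,0]]}' 40
python3 - <<'E'
from h import *
go((.459,.029,.23),.374)
snap('wrist','w1.png')
for p in [(.557,.067,.094),(.437,.020,.094),(.453,.026,.094)]:print(proj('wrist',p))
s=monitor.read_state();print(proj('wrist',s['tool_pos']))
E
```

```text
time: 3.1
tool_pos: [0.4526, 0.033, 0.2312]
tcp_rot: [0.982, 0.188, -0.0, 0.0]
contact_force: [-0.7, -0.8, -0.9]
gripper_width: 0.0599
gripper_force: 0.0
t 3.1 p [0.4526 0.033  0.2312] R [[0.929, 0.37, -0.0], [0.37, -0.929, -0.0], [-0.0, -0.0, -1.0]] w 0.05985081261625297 F [-0.7 -0.8 -0.9]
dp mm [4.4 6.1 1.2] len 8 rotz 0.005
[323.223709    61.56571544]
[322.46657178 205.61630969]
[322.81322756 188.8734218 ]
[316.14658835 260.20753461]
```

View pics/w1.png

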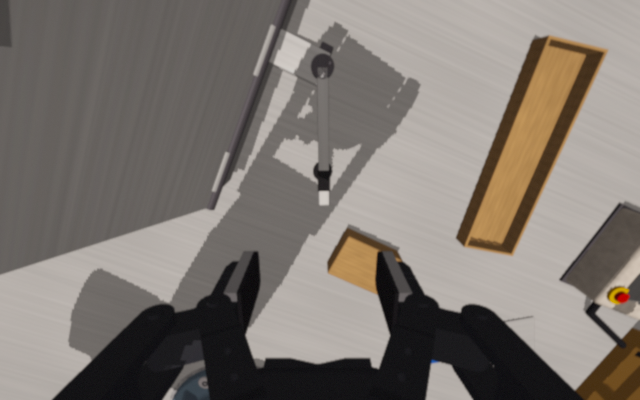

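```bash
python3 -m pendant '{"fingers":[22,22,22,22,22,22,22],"dp":[[4,6,0],[0,0,0],[0,0,0],[0,0,45],[0,0,45],[0,0,45],[0,0,35]],"delta_rot":[[0,0,0],[0,0,0],[0,0,0],[0,0,0],[0,0,0],[0,0,0],[0,0,0]]}' 40
python3 -m pendant '{"fingers":[22,22,22,22,22,22,22,22,22,22,22,22],"dp":[[0.5,10.5,0],[0.5,10.5,0],[0.5,10.5,0],[0.5,10.5,0],[0.5,10.5,0],[0.5,10.5,0],[0.5,10.5,0],[0.5,10.5,0],[0.5,10.5,0],[0.5,10.5,0],[0.5,10.5,0],[0,0,0]],"delta_rot":[[0,0,-0.1],[0,0,-0.1],[0,0,-0.1],[0,0,-0.1],[0,0,-0.1],[0,0,-0.1],[0,0,-0.1],[0,0,-0.1],[0,0,-0.1],[0,0,-0.1],[0,0,-0.1],[0,0,0]]}'
```

```text
time: 3.85
tool_pos: [0.4573, 0.0269, 0.0591]
tcp_rot: [0.983, 0.185, -0.001, -0.0]
contact_force: [1.0, 0.1, 0.2]
gripper_width: 0.0222
gripper_force: 0.0
time: 5.05
tool_pos: [0.5469, -0.0401, 0.0615]
tcp_rot: [0.741, 0.672, 0.0, 0.0]
contact_force: [0.3, 0.2, 0.2]
gripper_width: 0.0219
gripper_force: 0.0
```

```bash
python3 -m pendant '{"fingers":[22,22,22],"dp":[[0.3,5,0],[0,4,0],[0,0,0]],"delta_rot":[[0,0,-0.06],[0,0,0],[0,0,0]]}'
python3 -m pendant '{"fingers":[22,22,22],"dp":[[0,2,0],[0,2,0],[0,0,0]],"delta_rot":[[0,0,0],[0,0,0],[0,0,0]]}'
python3 -m pendant '{"fingers":[22,22,22],"dp":[[0,2,0],[0,2,0],[0,0,0]],"delta_rot":[[0,0,0],[0,0,0],[0,0,0]]}'
```

```text
time: 5.35
tool_pos: [0.5549, -0.0397, 0.0612]
tcp_rot: [0.721, 0.693, -0.0, -0.0]
contact_force: [-0.4, -0.4, 0.1]
gripper_width: 0.0222
gripper_force: 0.0
time: 5.65
tool_pos: [0.5551, -0.0396, 0.0609]
tcp_rot: [0.721, 0.693, -0.003, -0.003]
contact_force: [-16.7, -2.5, 12.1]
gripper_width: 0.0219
gripper_force: 7.8
time: 5.95
tool_pos: [0.5551, -0.0396, 0.0607]
tcp_rot: [0.72, 0.694, -0.006, -0.006]
contact_force: [-30.5, -3.7, 25.2]
gripper_width: 0.0215
gripper_force: 15.8
```

```bash
python3 -m pendant '{"fingers":[22,22,0,0,0,0,0,0,0,0,0,0,0,0,0],"dp":[[0,-9,0],[0,0,0],[0,0,-45],[0,0,-45],[0,0,-45],[0,0,-45],[0,0,-45],[0,0,-45],[45,0,0],[45,0,0],[45,0,0],[45,0,0],[45,0,0],[40,0,0],[0,0,0]],"delta_rot":[[0,0,0],[0,0,0],[0,0,0],[0,0,0],[0,0,0],[0,0,0],[0,0,0],[0,0,0],[0,0,0],[0,0,0],[0,0,0],[0,0,0],[0,0,0],[0,0,0],[0,0,0]]}' 40
python3 - <<'E'
from h import *
go((.55,.225,.243),np.pi/2-.032)
snap('top','t1.png'); snap('wrist','w2.png')
a=cv2.imread('pics/t1.png')[90:260,180:350];a=cv2.resize(a,None,fx=2.35,fy=2.35)
cv2.imwrite('pics/c1.png',np.hstack([a,cv2.resize(cv2.imread('pics/w2.png'),(400,250))[:, :] if 0 else np.vstack([cv2.resize(cv2.imread('pics/w2.png'),(400,250)),np.zeros((a.shape[0]-250,400,3),np.uint8)])]))
for l in ('leg','leg_post'):print([(d['centre'],d['conf']) for d in spot_in('top',l)])
print([(np.round(d['centre'],3),round(d['conf'],2)) for d in spot_in('wrist','cake1_c')])
E
```

```text
time: 7.45
tool_pos: [0.5634, 0.2305, 0.3313]
tcp_rot: [0.718, 0.696, 0.001, -0.001]
contact_force: [-0.9, -0.8, -0.3]
gripper_width: 0.0001
gripper_force: 0.0
t 7.45 p [0.5634 0.2305 0.3313] R [[0.032, 0.999, 0.001], [0.999, -0.032, 0.002], [0.002, 0.001, -1.0]] w 0.00014088902530782157 F [-0.9 -0.8 -0.3]
dp mm [ -6.1 -13.3  88.2] len 89 rotz -0.0
[([0.5498, 0.0059, 0.0871], 0.6)]
[]
[(array([0.485, 0.205, 0.152]), 0.7)]
```

View pics/c1.png

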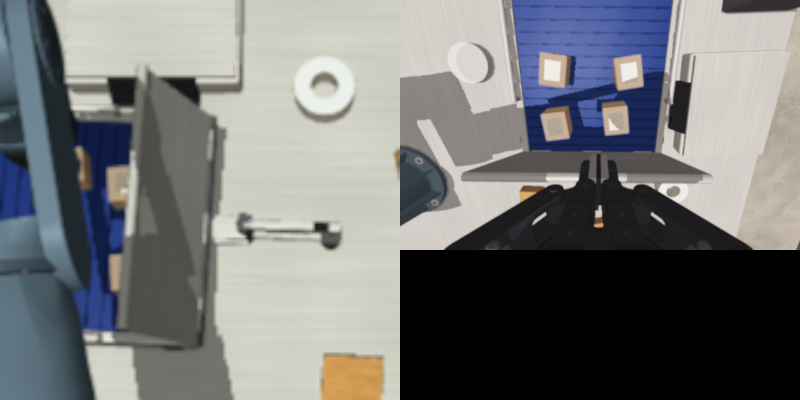

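```bash
python3 -m pendant '{"fingers":[0,0,0,0,0,0,0,0,0,0],"dp":[[-6,-6,45],[0,-6,43],[-13,0,0],[-20,0,0],[-20,0,0],[-20,0,-2],[-20,0,0],[-20,0,2],[-20,0,5],[0,0,0]],"delta_rot":[[0,0,0],[0,0,0],[0,0,0],[0,0,0],[0,0,0],[0,0,0],[0,0,0],[0,0,0],[0,0,0],[0,0,0]]}'
python3 -m pendant '{"fingers":[0,0,0,0,0,0,0,0,0],"dp":[[-20,0,9],[-21,0,11],[-18,0,16],[-15,0,16],[-12,0,20],[-10,0,20],[-5,0,15],[-3,0,14],[0,0,0]],"delta_rot":[[0,0,0],[0,0,0],[0,0,0],[0,0,0],[0,0,0],[0,0,0],[0,0,0],[0,0,0],[0,0,0]]}'
```

```text
time: 8.7
tool_pos: [0.5476, 0.0838, 0.2404]
tcp_rot: [0.721, 0.692, 0.001, 0.001]
contact_force: [0.3, 0.8, 0.8]
gripper_width: 0.0002
gripper_force: 0.0
time: 9.6
tool_pos: [0.5423, -0.0173, 0.1164]
tcp_rot: [0.72, 0.694, -0.001, -0.001]
contact_force: [-1.1, 0.5, -1.2]
gripper_width: 0.0002
gripper_force: 0.0
```

```bash
python3 -m pendant '{"fingers":[0,0,0],"dp":[[-2,0,9],[0,0,7],[0,0,0]],"delta_rot":[[0,0,0],[0,0,0],[0,0,0]]}'
python3 -m pendant '{"fingers":[0,0],"dp":[[0,0,2],[0,0,0]],"delta_rot":[[0,0,0],[0,0,0]]}'
python3 -m pendant '{"fingers":[0,0],"dp":[[0,0,2],[0,0,0]],"delta_rot":[[0,0,0],[0,0,0]]}'
```

```text
time: 9.9
tool_pos: [0.5424, -0.0187, 0.1007]
tcp_rot: [0.72, 0.694, -0.0, -0.0]
contact_force: [0.2, 0.7, -0.2]
gripper_width: 0.0004
gripper_force: 0.0
time: 10.1
tool_pos: [0.5428, -0.0188, 0.1]
tcp_rot: [0.72, 0.694, -0.0, -0.0]
contact_force: [-2.6, 0.1, 4.2]
gripper_width: 0.0001
gripper_force: 2.4
time: 10.3
tool_pos: [0.5429, -0.0188, 0.0998]
tcp_rot: [0.72, 0.694, -0.0, 0.0]
contact_force: [-9.2, 1.1, 19.9]
gripper_width: -0.0002
gripper_force: 9.7
```

```bash
python3 -m pendant '{"fingers":[0,0,0,0,85,85,85,85,85,85,85,85,85,85,85,85],"dp":[[0,0,-45],[0,0,-45],[0,0,-45],[0,0,-45],[-50,0,0],[-50,0,0],[-50,0,0],[0,0,0],[0,0,0],[0,0,0],[0,0,0],[0,0,0],[0,0,0],[0,0,0],[0,0,0],[0,0,0]],"delta_rot":[[0,0,0],[0,0,0],[0,0,0],[0,0,0],[0,0,0.14],[0,0,0],[0,0,0],[0,0,0.14],[0,0,0.14],[0,0,0.14],[0,0,0.14],[0,0,0.14],[0,0,0.14],[0,0,0.14],[0,0,0.14],[0,0,0.14]]}'
python3 - <<'E'
from h import *
st()
snap('wrist','w3.png'); print([(np.round(d['centre'],3),round(d['conf'],2)) for d in spot_in('wrist','tray_mid')])
snap('top','t3.png'); print([(np.round(d['centre'],3),round(d['conf'],2)) for d in spot_in('top','tray_mid')])
E
```

```text
time: 11.9
tool_pos: [0.5232, -0.1671, 0.2774]
tcp_rot: [0.998, 0.064, 0.0, -0.0]
contact_force: [0.7, 0.3, 0.0]
gripper_width: 0.0848
gripper_force: 0.0
t 11.9 p [ 0.5232 -0.1671  0.2774] R [[0.992, 0.128, 0.0], [0.128, -0.992, 0.0], [0.0, 0.0, -1.0]] w 0.0848382244804357 F [0.7 0.3 0. ]
[(array([ 0.571, -0.188,  0.004]), 0.95)]
[(array([ 0.548, -0.189,  0.01 ]), 0.9), (array([ 0.301, -0.315,  0.004]), 0.29)]
```

View pics/w3.png

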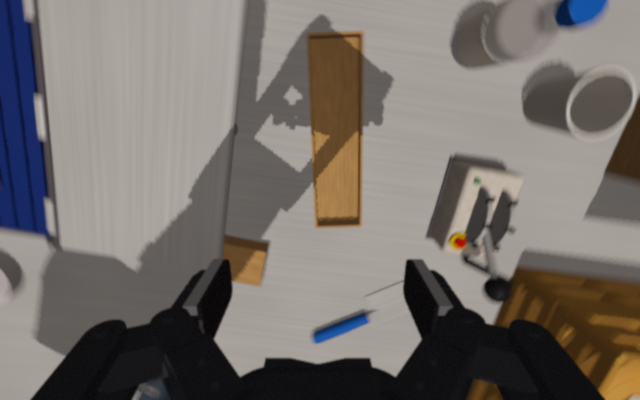

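Run:
```python
from h import *
P=[unproj('wrist',u,v,.026) for u,v in [(308,33),(362,33),(362,225),(316,227)]]
for p in P:print(p.round(4))
P=np.array(P);print('c',P.mean(0));d=(P[0]+P[1]-P[2]-P[3])[:2]/2;print('L',np.linalg.norm(d),'ang',np.arctan2(d[1],d[0]),np.linalg.norm(P[0]-P[1]),np.linalg.norm(P[2]-P[3]))
print('flap',[unproj('wrist',u,v,.1)[:2].round(4) for u,v in [(57,238),(236,130),(247,0),(38,70)]])
B=[unproj('wrist',u,v,.055) for u,v in [(470,167),(523,177),(498,264),(443,248)]];print('box',np.round(B,3).tolist(),np.mean(B,0))
print('knob',unproj('wrist',496,290,.12))
a,b=[np.round(d,3) for d in (P[0]+P[3]-P[1]-P[2])/2,],0
```

```text
File "<stdin>", line 8
    a,b=[np.round(d,3) for d in (P[0]+P[3]-P[1]-P[2])/2,],0
                                                       ^
SyntaxError: invalid syntax
```

Run:
```python
from h import *
P=[unproj('wrist',u,v,.026) for u,v in [(308,33),(362,33),(362,225),(316,227)]]
for p in P:print(p.round(4))
P=np.array(P);c=P.mean(0);print('c',c);d=(P[0]+P[1]-P[2]-P[3])[:2]/2;a=np.arctan2(d[1],d[0]);print('L',np.linalg.norm(d),'ang',a,np.linalg.norm(P[0]-P[1]),np.linalg.norm(P[2]-P[3]))
print('flap',[unproj('wrist',u,v,.1)[:2].round(4) for u,v in [(57,238),(236,130),(247,0),(38,70)]])
B=[unproj('wrist',u,v,.055) for u,v in [(470,167),(523,177),(498,264),(443,248)]];print('box',np.round(B,3).tolist(),np.mean(B,0))
print('knob',unproj('wrist',496,290,.12))
go((c[0],c[1],.1),a)
```

```text
[ 0.6724 -0.1363  0.026 ]
[ 0.6809 -0.198   0.026 ]
[ 0.4441 -0.2423  0.026 ]
[ 0.4322 -0.1785  0.026 ]
c [ 0.55742791 -0.18879191  0.026     ]
L 0.2423853715951352 ang 0.17926045888918105 0.06228820086314873 0.06484310326048055
flap [array([0.4096, 0.1216]), array([ 0.5613, -0.0779]), array([ 0.6786, -0.0818]), array([0.5921, 0.1155])]
box [[0.55, -0.353, 0.055], [0.547, -0.421, 0.055], [0.425, -0.431, 0.055], [0.438, -0.35, 0.055]] [ 0.4897742  -0.38847917  0.055     ]
knob [ 0.42331759 -0.3906345   0.12      ]
t 12.1 p [ 0.5233 -0.1672  0.2774] R [[0.991, 0.137, 0.0], [0.137, -0.991, -0.0], [0.0, 0.0, -1.0]] w 0.08499440424791262 F [ 0.3 -1.1 -0.7]
dp mm [ 30.9  26.1 177.4] len 182 rotz -0.042
```

```bash
python3 -m pendant '{"fingers":[85,85,85,85,85,85,85,85,85],"dp":[[31,26,0],[0,0,0],[0,0,45],[0,0,45],[0,0,45],[0,0,45],[0,0,45],[0,0,45],[0,0,0]],"delta_rot":[[0,0,0],[0,0,-0.042],[0,0,0],[0,0,0],[0,0,0],[0,0,0],[0,0,0],[0,0,0],[0,0,0]]}'
python3 -m pendant '{"fingers":[60,60,60,60,60,60,60,60],"dp":[[0,0,3],[0,0,0],[0,0,0],[0,0,0],[0,0,0],[0,0,0],[0,0,0],[0,0,0]],"delta_rot":[[0,0,0],[0,0,0],[0,0,0],[0,0,0],[0,0,0],[0,0,0],[0,0,0],[0,0,0]]}' 40
```

```text
time: 13.0
tool_pos: [0.5519, -0.1858, 0.0002]
tcp_rot: [0.996, 0.089, -0.006, -0.004]
contact_force: [-1.3, 0.2, -0.5]
gripper_width: 0.0849
gripper_force: 0.0
time: 13.8
tool_pos: [0.5586, -0.1896, 0.0061]
tcp_rot: [0.996, 0.088, 0.001, 0.001]
contact_force: [-1.6, -0.1, 7.6]
gripper_width: 0.0648
gripper_force: 48.4
```

```bash
python3 -m pendant '{"fingers":[55,55,55,55,55,55,55,55],"dp":[[0,0,-6],[0,0,-30],[0,0,-45],[0,0,-45],[0,0,-44],[0,0,0],[0,0,0],[0,0,0]],"delta_rot":[[0,0,0],[0,0,0],[0,0,0],[0,0,0],[0,0,0],[0,0,0.105],[0,0,0.105],[0,0,0]]}' 50
python3 - <<'E'
from h import *
go((.544,.0195,.16),-.032)
E
```

```text
time: 14.6
tool_pos: [0.5573, -0.1889, 0.1749]
tcp_rot: [1.0, -0.017, 0.0, 0.0]
contact_force: [-0.2, 0.7, -1.9]
gripper_width: 0.0644
gripper_force: 62.4
t 14.6 p [ 0.5573 -0.1889  0.1749] R [[0.999, -0.035, 0.0], [-0.035, -0.999, -0.0], [0.001, 0.0, -1.0]] w 0.06443249516197697 F [-0.2  0.7 -1.9]
dp mm [ -20.6 -207.8   14.8] len 209 rotz -0.003
```

```bash
python3 -m pendant '{"fingers":[55,55,55,55,55,55,55,55],"dp":[[-3.5,-35,0],[-3.5,-35,0],[-3.5,-35,0],[-3.5,-35,0],[-3.3,-34,0],[-3.3,-34,0],[0,0,0],[0,0,0]],"delta_rot":[[0,0,0],[0,0,0],[0,0,0],[0,0,0],[0,0,0],[0,0,0],[0,0,0],[0,0,0]]}'
python3 - <<'E'
from h import *
go((.544,.0195,.106),-.032)
snap('wrist','w4.png');snap('side','s4.png')
a=np.hstack([cv2.resize(cv2.imread('pics/w4.png'),(400,250)),cv2.resize(cv2.imread('pics/s4.png')[120:320,130:450],(400,250))]);cv2.imwrite('pics/c4.png',a)
E
```

```text
time: 15.4
tool_pos: [0.5436, 0.0202, 0.174]
tcp_rot: [1.0, -0.015, -0.0, 0.0]
contact_force: [-0.0, -1.0, -0.7]
gripper_width: 0.0647
gripper_force: 62.4
t 15.4 p [0.5436 0.0202 0.174 ] R [[1.0, -0.03, -0.001], [-0.03, -1.0, -0.0], [-0.001, 0.0, -1.0]] w 0.06466037569057803 F [-0.  -1.  -0.7]
dp mm [ 0.5  0.7 68. ] len 68 rotz 0.002
```

View pics/c4.png

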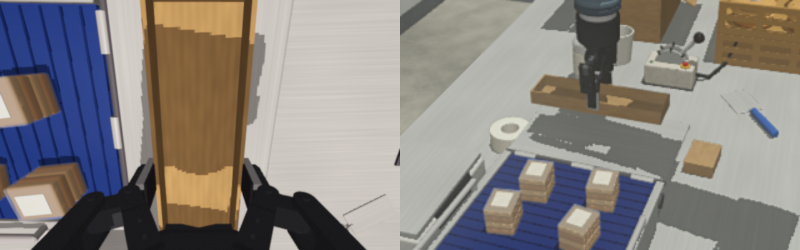

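```bash
python3 -m pendant '{"fingers":[55,55,55,55,55],"dp":[[0.5,0.7,30],[0,0,28],[0,0,5],[0,0,3],[0,0,0]],"delta_rot":[[0,0,0],[0,0,0],[0,0,0],[0,0,0],[0,0,0]]}'
python3 -m pendant '{"fingers":[55,55,55],"dp":[[0,0,2],[0,0,0],[0,0,0]],"delta_rot":[[0,0,0],[0,0,0],[0,0,0]]}'
```

```text
time: 16.0
tool_pos: [0.5451, 0.0182, 0.1091]
tcp_rot: [1.0, -0.017, 0.0, 0.0]
contact_force: [0.6, 0.1, -1.5]
gripper_width: 0.0649
gripper_force: 62.3
time: 16.3
tool_pos: [0.5449, 0.0188, 0.107]
tcp_rot: [1.0, -0.017, 0.001, 0.0]
contact_force: [0.6, 0.5, -1.0]
gripper_width: 0.0645
gripper_force: 62.3
```

```bash
python3 -m pendant '{"fingers":[55,55],"dp":[[0,0,1],[0,0,0]],"delta_rot":[[0,0,0],[0,0,0]]}'
python3 -m pendant '{"fingers":[55,55],"dp":[[0,0,1],[0,0,0]],"delta_rot":[[0,0,0],[0,0,0]]}'
```

```text
time: 16.5
tool_pos: [0.5449, 0.0189, 0.1061]
tcp_rot: [1.0, -0.017, 0.001, 0.0]
contact_force: [-1.5, -0.2, 4.8]
gripper_width: 0.0643
gripper_force: 62.9
time: 16.7
tool_pos: [0.5449, 0.0189, 0.1061]
tcp_rot: [1.0, -0.017, 0.0, 0.0]
contact_force: [-5.0, 0.3, 12.1]
gripper_width: 0.0645
gripper_force: 64.0
```

```bash
python3 -m pendant '{"fingers":[85,85,85,85,85,85,85,85,85,85,85,85,85,85,85,85],"dp":[[0,0,-1],[0,0,0],[0,0,0],[0,0,0],[0,0,0],[0,0,-30],[0,0,-45],[0,0,-45],[0,0,-45],[0,0,-45],[0,0,-45],[-10,-45,0],[-10,-45,0],[-10,-45,0],[-10,-45,0],[0,0,0]],"delta_rot":[[0,0,0],[0,0,0],[0,0,0],[0,0,0],[0,0,0],[0,0,0],[0,0,0],[0,0,0],[0,0,0],[0,0,0],[0,0,0],[0,0,0],[0,0,0],[0,0,0],[0,0,0],[0,0,0]]}'
python3 - <<'E'
from h import *
st()
snap('wrist','w5.png'); print([(np.round(d['centre'],3),round(d['conf'],2)) for d in spot_in('wrist','cake1_c')])
E
```

```text
time: 18.3
tool_pos: [0.509, 0.205, 0.3603]
tcp_rot: [1.0, -0.014, -0.0, -0.001]
contact_force: [-1.3, -0.7, 0.6]
gripper_width: 0.085
gripper_force: 0.0
t 18.3 p [0.509  0.205  0.3603] R [[1.0, -0.028, -0.0], [-0.028, -1.0, 0.002], [-0.0, -0.002, -1.0]] w 0.08504954445062739 F [-1.3 -0.7  0.6]
[(array([0.488, 0.198, 0.152]), 0.89)]
```

View pics/w5.png

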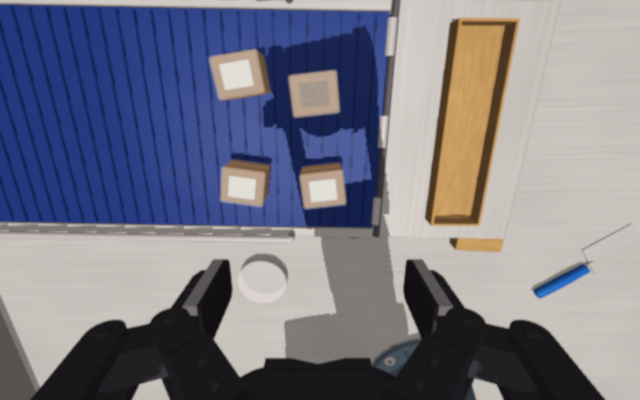

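Run:
```python
from h import *
im=cv2.imread('pics/w5.png')
q=lambda L,z:np.array([unproj('wrist',u,v,z) for u,v in L])
P=q([(458,20),(519,20),(482,224),(429,222)],.126);print(P.round(4).tolist(),P.mean(0));d=P[0]+P[1]-P[2]-P[3];print(np.arctan2(d[1],d[0]))
H=q([(393,10),(376,235)],.1);print(H,np.arctan2(H[0,1]-H[1,1],H[0,0]-H[1,0]))
H=q([(556,10),(508,235)],.1);print(H,np.arctan2(H[0,1]-H[1,1],H[0,0]-H[1,0]))
# cake tops
tops={'A':[(209,56),(256,48),(264,94),(218,100)],'B':[(289,75),(335,69),(341,113),(295,118)],'C':[(224,168),(269,168),(264,207),(220,204)],'D':[(300,173),(342,170),(347,206),(303,209)]}
for k,L in tops.items():
    T=q(L,.15);e=[T[1]-T[0],T[2]-T[1]];print(k,T.mean(0)[:2].round(4),[(round(np.linalg.norm(x),4),round(np.degrees(np.arctan2(x[1],x[0])),1)) for x in e])
```

```text
[[0.6669, 0.0419, 0.126], [0.6647, -0.0246, 0.126], [0.4236, -0.0186, 0.126], [0.4287, 0.0529, 0.126]] [0.54597593 0.01289132 0.126     ]
-0.03529891236864881
[[0.68453752 0.10728714 0.1       ]
 [0.39930962 0.11825027 0.1       ]] -0.03841750168371521
[[ 0.67856539 -0.0807205   0.1       ]
 [ 0.39319702 -0.07386624  0.1       ]] -0.024014371956829615
A [0.6175 0.2834] [(np.float64(0.0507), np.float64(-83.2)), (np.float64(0.0459), np.float64(-174.5))]
B [0.5953 0.2   ] [(np.float64(0.0497), np.float64(-85.0)), (np.float64(0.0459), np.float64(-172.4))]
C [0.4921 0.2891] [(np.float64(0.0532), np.float64(-91.8)), (np.float64(0.0499), np.float64(168.1))]
D [0.4856 0.1941] [(np.float64(0.05), np.float64(-87.6)), (np.float64(0.046), np.float64(-172.6))]
```

```bash
cat >> h.py <<'E'
from scipy.optimize import minimize
def fit(guess,n='wrist',zb=.1,f=None):
    s=monitor.read_state();c=get_calibration(n);im=snap(n,f);W=np.array(c['world_to_cam'])
    b,g,r=[im[...,i].astype(int) for i in range(3)]
    m=((r-b>8)&(r>45)).astype(np.uint8);m[240:]=0
    m=cv2.morphologyEx(m,cv2.MORPH_OPEN,np.ones((3,3)))
    cs=[cv2.convexHull(k) for k in cv2.findContours(m,cv2.RETR_EXTERNAL,cv2.CHAIN_APPROX_NONE)[0] if cv2.contourArea(k)>500]
    def hull(x,y,a):
        C,S=np.cos(a),np.sin(a);P=np.array([[x+C*i-S*j,y+S*i+C*j,z,1] for i in(-.023,.023) for j in(-.027,.027) for z in(zb,zb+.05)])
        q=P@W.T;return cv2.convexHull(np.float32(np.c_[c['fx']*q[:,0]/q[:,2]+c['cx'],c['fy']*q[:,1]/q[:,2]+c['cy']]))
    cen=lambda k:(lambda M:np.array([M['m10'],M['m01']])/M['m00'])(cv2.moments(k))
    out=[]
    for k in cs:
        best=min(guess,key=lambda G:np.linalg.norm(cen(hull(*G))-cen(k)))
        k=np.float32(k)
        def cost(v):
            h=hull(v[0]/100,v[1]/100,v[2]/5);I=cv2.intersectConvexConvex(h,k)[0];return 1-I/(cv2.contourArea(h)+cv2.contourArea(k)-I)
        o=minimize(cost,np.array(best)*[100,100,5],method='Nelder-Mead',options=dict(initial_simplex=np.array(best)*[100,100,5]+np.array([[0,0,0],[1,0,0],[0,1,0],[0,0,1]])))
        out.append((o.x/[100,100,5],round(1-o.fun,3)))
        print('px',cen(k).round(),'pos',(o.x/[100,100,5]).round(4),'IoU',round(1-o.fun,3))
    return out
E
python3 - <<'E'
from h import *
fit([(.6175,.2834,.1),(.5953,.2,.1),(.492,.289,-.1),(.4856,.194,.08)])
go((.595,.199,.2),.1)
E
```

```text
px [129. 233.] pos [ 0.492  0.289 -0.1  ] IoU 0.0
px [318. 186.] pos [0.4839 0.199  0.1935] IoU 0.87
px [241. 184.] pos [ 0.4905  0.2968 -0.3433] IoU 0.837
px [309.  95.] pos [0.5933 0.207  0.0745] IoU 0.913
px [236.  76.] pos [0.6159 0.2875 0.0289] IoU 0.869
px [509. 120.] pos [0.5953 0.2    0.1   ] IoU 0.0
px [218.   4.] pos [0.6175 0.2834 0.1   ] IoU 0.0
t 18.45 p [0.5106 0.2    0.36  ] R [[0.999, -0.033, -0.0], [-0.033, -0.999, -0.001], [-0.0, 0.001, -1.0]] w 0.0846324649598696 F [-0.6 -0.7 -0.9]
dp mm [ 84.4  -1.9 160. ] len 181 rotz -0.133
```

```bash
python3 -m pendant '{"fingers":[70,70,70,70,70,70,70,70,70],"dp":[[42,-4,0],[42,-5,0],[0,0,45],[0,0,45],[0,0,40],[0,0,0],[0,0,0],[0,0,0],[0,0,0]],"delta_rot":[[0,0,0],[0,0,0],[0,0,0],[0,0,0],[0,0,0],[0,0,-0.133],[0,0,0],[0,0,0],[0,0,0]]}'
python3 - <<'E'
from h import *
go((.594,.206,.123),.1)
E
```

```text
time: 19.35
tool_pos: [0.596, 0.2056, 0.2319]
tcp_rot: [0.999, 0.048, 0.001, -0.0]
contact_force: [0.4, 0.4, 0.7]
gripper_width: 0.0702
gripper_force: 0.0
t 19.35 p [0.596  0.2056 0.2319] R [[0.995, 0.095, 0.003], [0.095, -0.995, 0.0], [0.003, -0.0, -1.0]] w 0.07019566409162939 F [0.4 0.4 0.7]
dp mm [ -2.3  -0.6 108.9] len 109 rotz -0.005
```

```bash
python3 -m pendant '{"fingers":[70,70,70,70,45,45,45,45,45],"dp":[[-2,0,35],[0,0,40],[0,0,34],[0,0,0],[0,0,0],[0,0,0],[0,0,0],[0,0,0],[0,0,0]],"delta_rot":[[0,0,0],[0,0,0],[0,0,0],[0,0,0],[0,0,0],[0,0,0],[0,0,0],[0,0,0],[0,0,0]]}' 40
python3 -m pendant '{"fingers":[45,45,45,45],"dp":[[0,0,-40],[0,0,-35],[0,0,0],[0,0,0]],"delta_rot":[[0,0,0],[0,0,0.133],[0,0,0],[0,0,0]]}' 50
python3 - <<'E'
from h import *
go((.5725,.018,.19),-.033)
E
```

```text
time: 20.25
tool_pos: [0.5942, 0.2063, 0.1233]
tcp_rot: [0.999, 0.049, 0.002, -0.0]
contact_force: [-0.6, 0.3, 6.7]
gripper_width: 0.0535
gripper_force: 43.8
time: 20.65
tool_pos: [0.5934, 0.2062, 0.1973]
tcp_rot: [1.0, -0.017, 0.001, -0.0]
contact_force: [-0.7, -0.0, -2.8]
gripper_width: 0.0531
gripper_force: 54.7
t 20.65 p [0.5934 0.2062 0.1973] R [[0.999, -0.033, 0.002], [-0.033, -0.999, 0.0], [0.002, -0.0, -1.0]] w 0.053097071029769766 F [-0.7 -0.  -2.8]
dp mm [-14.6 188.8   7.2] len 189 rotz -0.0
```

```bash
python3 -m pendant '{"fingers":[45,45,45,45,45,45,45,45],"dp":[[-3,38,0],[-3,38,0],[-3,38,0],[-3,38,0],[-2.6,37,0],[0,0,0],[0,0,0],[0,0,0]],"delta_rot":[[0,0,0],[0,0,0],[0,0,0],[0,0,0],[0,0,0],[0,0,0],[0,0,0],[0,0,0]]}'
python3 - <<'E'
from h import *
go((.5725,.018,.1275),-.033)
E
```

```text
time: 21.45
tool_pos: [0.5712, 0.0185, 0.1951]
tcp_rot: [1.0, -0.017, -0.001, -0.0]
contact_force: [0.1, 0.1, -1.1]
gripper_width: 0.0528
gripper_force: 54.5
t 21.45 p [0.5712 0.0185 0.1951] R [[0.999, -0.033, -0.002], [-0.033, -0.999, 0.001], [-0.002, -0.001, -1.0]] w 0.05278928067254093 F [ 0.1  0.1 -1.1]
dp mm [ 1.4  0.5 67.6] len 68 rotz -0.0
```

```bash
python3 -m pendant '{"fingers":[45,45,45,45,45],"dp":[[1,0.5,30],[0,0,15],[0,0,12],[0,0,9],[0,0,0]],"delta_rot":[[0,0,0],[0,0,0],[0,0,0],[0,0,0],[0,0,0]]}'
python3 -m pendant '{"fingers":[45,45],"dp":[[0,0,2],[0,0,0]],"delta_rot":[[0,0,0],[0,0,0]]}'
```

```text
time: 21.95
tool_pos: [0.5719, 0.0177, 0.1288]
tcp_rot: [1.0, -0.017, -0.001, -0.0]
contact_force: [-0.0, 0.1, -2.1]
gripper_width: 0.0531
gripper_force: 54.5
time: 22.15
tool_pos: [0.5734, 0.0171, 0.1289]
tcp_rot: [1.0, -0.017, 0.001, 0.0]
contact_force: [0.1, -0.2, -1.4]
gripper_width: 0.0533
gripper_force: 54.5
```

```bash
python3 -m pendant '{"fingers":[45,45,45],"dp":[[0,0,1],[0,0,0],[0,0,0]],"delta_rot":[[0,0,0],[0,0,0],[0,0,0]]}'
python3 -m pendant '{"fingers":[45,45,45],"dp":[[0,0,1],[0,0,0],[0,0,0]],"delta_rot":[[0,0,0],[0,0,0],[0,0,0]]}'
```

```text
time: 22.45
tool_pos: [0.573, 0.0171, 0.1276]
tcp_rot: [1.0, -0.017, 0.0, 0.0]
contact_force: [0.2, 0.3, -1.2]
gripper_width: 0.0528
gripper_force: 54.5
time: 22.75
tool_pos: [0.573, 0.0171, 0.1264]
tcp_rot: [1.0, -0.017, 0.0, 0.0]
contact_force: [-0.6, -0.0, -1.5]
gripper_width: 0.0531
gripper_force: 54.6
```

```bash
python3 -m pendant '{"fingers":[45,45,45,45],"dp":[[0,0,1],[0,0,0],[0,0,0.7],[0,0,0]],"delta_rot":[[0,0,0],[0,0,0],[0,0,0],[0,0,0]]}'
python3 -m pendant '{"fingers":[72,72,72,72,72,72,72,72,72,72,72,72,72,72,72],"dp":[[0,0,0],[0,0,0],[0,0,0],[0,0,-20],[0,0,-42],[0,0,-42],[0,0,-42],[0,0,-42],[0,0,-42],[-12,-38,0],[-12,-38,0],[-12,-38,0],[-12,-38,0],[-12,-38,0],[0,0,0]],"delta_rot":[[0,0,0],[0,0,0],[0,0,0],[0,0,0],[0,0,0],[0,0,0],[0,0,0],[0,0,0],[0,0,0],[0,0,0],[0,0,0],[0,0,0],[0,0,0],[0,0,0],[0,0,0]]}'
python3 -m pendant '{"fingers":[72,72,72],"dp":[[0,0,0],[0,0,0],[0,0,0]],"delta_rot":[[0,0,0],[0,0,0],[0,0,0]]}'
python3 - <<'E'
from h import *
fit([(.616,.2885,.1),(.491,.295,-.1),(.484,.1985,.08)],f='w6.png')
go((.616,.2885,.2),.1)
E
```

```text
time: 23.15
tool_pos: [0.573, 0.0171, 0.1263]
tcp_rot: [1.0, -0.017, 0.0, 0.0]
contact_force: [-5.8, -0.5, 10.9]
gripper_width: 0.0533
gripper_force: 56.0
time: 24.65
tool_pos: [0.5177, 0.2132, 0.3545]
tcp_rot: [1.0, -0.014, -0.0, -0.001]
contact_force: [-0.4, -1.0, 1.1]
gripper_width: 0.0717
gripper_force: 0.0
time: 24.95
tool_pos: [0.5198, 0.208, 0.3544]
tcp_rot: [1.0, -0.018, -0.0, 0.0]
contact_force: [0.7, -0.9, 0.4]
gripper_width: 0.072
gripper_force: 0.0
px [ 85. 237.] pos [ 0.491  0.295 -0.1  ] IoU 0.0
px [324. 195.] pos [0.483  0.1993 0.1748] IoU 0.868
px [247. 192.] pos [ 0.4903  0.2969 -0.3384] IoU 0.844
px [241.  85.] pos [0.6153 0.2866 0.1234] IoU 0.879
px [395. 102.] pos [ 0.6495 -0.0923  1.0767] IoU 0.046
t 25.0 p [0.5198 0.208  0.3544] R [[0.999, -0.036, -0.0], [-0.036, -0.999, -0.0], [-0.0, 0.0, -1.0]] w 0.0717388422545746 F [0.8 0.1 1.1]
dp mm [ 93.2 -84.  154.4] len 199 rotz -0.136
```

View pics/w6.png

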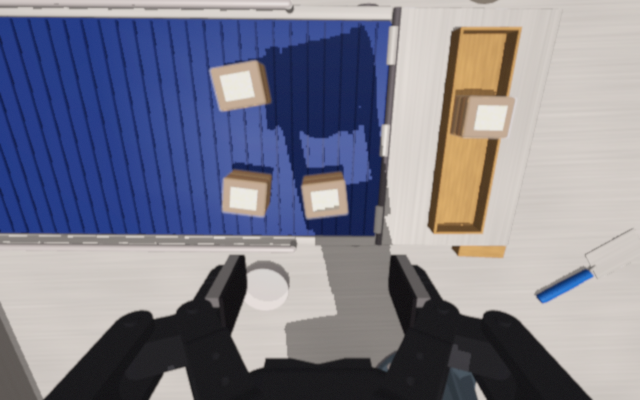

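```bash
python3 -m pendant '{"fingers":[70,70,70,70,70,70,70,70,70],"dp":[[31,-28,0],[31,-28,0],[31,-28,0],[0,0,45],[0,0,45],[0,0,30],[0,0,0],[0,0,0],[0,0,0]],"delta_rot":[[0,0,0],[0,0,0],[0,0,0],[0,0,0],[0,0,0],[0,0,0],[0,0,-0.14],[0,0,0],[0,0,0]]}'
python3 -m pendant '{"fingers":[70,70,70,70],"dp":[[0,0,35],[0,0,40],[0,0,34],[0,0,0]],"delta_rot":[[0,0,0],[0,0,0],[0,0,0],[0,0,0]]}'
```

```text
time: 25.9
tool_pos: [0.6161, 0.2893, 0.2354]
tcp_rot: [0.999, 0.051, 0.001, -0.0]
contact_force: [-0.1, 0.6, -0.5]
gripper_width: 0.07
gripper_force: 0.0
time: 26.3
tool_pos: [0.6123, 0.2887, 0.1209]
tcp_rot: [0.999, 0.051, -0.004, 0.001]
contact_force: [-1.5, -0.2, -1.1]
gripper_width: 0.07
gripper_force: 0.0
```

```bash
python3 -m pendant '{"fingers":[45,45,45,45,45,45],"dp":[[0,0,2],[0,0,0],[0,0,0],[0,0,0],[0,0,0],[0,0,0]],"delta_rot":[[0,0,0],[0,0,0],[0,0,0],[0,0,0],[0,0,0],[0,0,0]]}' 50
python3 -m pendant '{"fingers":[45,45,45,45,45],"dp":[[0,0,-40],[0,0,-35],[0,0,0],[0,0,0],[0,0,0]],"delta_rot":[[0,0,0],[0,0,0.135],[0,0,0],[0,0,0],[0,0,0]]}'
python3 - <<'E'
from h import *
go((.6275,.0162,.198),-.033)
E
```

```text
time: 26.9
tool_pos: [0.6165, 0.2902, 0.1259]
tcp_rot: [0.999, 0.053, 0.002, -0.0]
contact_force: [0.3, -0.7, 6.3]
gripper_width: 0.0531
gripper_force: 54.4
time: 27.4
tool_pos: [0.6142, 0.2896, 0.197]
tcp_rot: [1.0, -0.014, -0.001, 0.0]
contact_force: [0.2, -0.6, -1.3]
gripper_width: 0.053
gripper_force: 53.7
t 27.4 p [0.6142 0.2896 0.197 ] R [[1.0, -0.028, -0.003], [-0.028, -1.0, -0.001], [-0.003, 0.001, -1.0]] w 0.052987040269201494 F [ 0.2 -0.6 -1.3]
dp mm [ 21.  272.9  -0.9] len 274 rotz 0.005
```

```bash
python3 -m pendant '{"fingers":[45,45,45,45,45,45,45,45,45],"dp":[[3,45,0],[3,45,0],[3,45,0],[4,46,0],[4,46,0],[4,46,0],[0,0,0],[0,0,0],[0,0,0]],"delta_rot":[[0,0,0.005],[0,0,0],[0,0,0],[0,0,0],[0,0,0],[0,0,0],[0,0,0],[0,0,0],[0,0,0]]}'
python3 - <<'E'
from h import *
go((.6275,.0157,.130),-.033)
E
```

```text
time: 28.3
tool_pos: [0.6263, 0.0173, 0.1973]
tcp_rot: [1.0, -0.017, -0.001, -0.0]
contact_force: [0.8, -0.0, -1.7]
gripper_width: 0.0528
gripper_force: 53.7
t 28.3 p [0.6263 0.0173 0.1973] R [[0.999, -0.033, -0.002], [-0.033, -0.999, 0.001], [-0.002, -0.001, -1.0]] w 0.05283313519916602 F [ 0.8 -0.  -1.7]
dp mm [ 1.4  1.6 67.3] len 67 rotz -0.0
```

```bash
python3 -m pendant '{"fingers":[45,45,45,45,45,45],"dp":[[1,1,30],[0,0,15],[0,0,12],[0,0,9],[0,0,0],[0,0,0]],"delta_rot":[[0,0,0],[0,0,0],[0,0,0],[0,0,0],[0,0,0],[0,0,0]]}'
python3 -m pendant '{"fingers":[45,45],"dp":[[0,0,1.5],[0,0,0]],"delta_rot":[[0,0,0],[0,0,0]]}'
python3 -m pendant '{"fingers":[45,45],"dp":[[0,0,1],[0,0,0]],"delta_rot":[[0,0,0],[0,0,0]]}'
```

```text
time: 28.9
tool_pos: [0.6283, 0.0155, 0.133]
tcp_rot: [1.0, -0.017, 0.0, 0.0]
contact_force: [0.6, -0.2, -1.3]
gripper_width: 0.0532
gripper_force: 53.7
time: 29.1
tool_pos: [0.6285, 0.0152, 0.1319]
tcp_rot: [1.0, -0.017, 0.001, 0.0]
contact_force: [-0.1, 0.1, -0.6]
gripper_width: 0.053
gripper_force: 53.7
time: 29.3
tool_pos: [0.6281, 0.0152, 0.1303]
tcp_rot: [1.0, -0.017, 0.0, 0.0]
contact_force: [0.8, -0.1, -1.7]
gripper_width: 0.0534
gripper_force: 53.7
```

```bash
python3 -m pendant '{"fingers":[45,45],"dp":[[0,0,1],[0,0,0]],"delta_rot":[[0,0,0],[0,0,0]]}'
python3 -m pendant '{"fingers":[45,45],"dp":[[0,0,1],[0,0,0]],"delta_rot":[[0,0,0],[0,0,0]]}'
```

```text
time: 29.5
tool_pos: [0.628, 0.0153, 0.129]
tcp_rot: [1.0, -0.017, -0.0, -0.0]
contact_force: [1.4, 0.1, -1.2]
gripper_width: 0.0528
gripper_force: 53.7
time: 29.7
tool_pos: [0.6281, 0.0153, 0.1288]
tcp_rot: [1.0, -0.017, 0.0, 0.0]
contact_force: [-3.6, -0.8, 4.2]
gripper_width: 0.0531
gripper_force: 54.3
```

```bash
python3 -m pendant '{"fingers":[72,72,72,72,72,72,72,72,72,72,72,72,72,72,72,72,72],"dp":[[0,0,0],[0,0,0],[0,0,0],[0,0,-20],[0,0,-42],[0,0,-42],[0,0,-42],[0,0,-42],[0,0,-42],[-23,-38,0],[-23,-38,0],[-23,-38,0],[-23,-38,0],[-23,-38,0],[0,0,0],[0,0,0],[0,0,0]],"delta_rot":[[0,0,0],[0,0,0],[0,0,0],[0,0,0],[0,0,0],[0,0,0],[0,0,0],[0,0,0],[0,0,0],[0,0,0],[0,0,0],[0,0,0],[0,0,0],[0,0,0],[0,0,0],[0,0,0],[0,0,0]]}'
python3 - <<'E'
from h import *
fit([(.491,.297,-.1),(.484,.1985,.08)],f='w7.png')
go((.484,.199,.2),.08)
E
```

```text
time: 31.4
tool_pos: [0.5201, 0.2084, 0.358]
tcp_rot: [1.0, -0.017, 0.0, 0.0]
contact_force: [0.1, 0.4, -0.5]
gripper_width: 0.0717
gripper_force: 0.0
px [125. 236.] pos [ 0.491  0.297 -0.1  ] IoU 0.0
px [325. 194.] pos [0.4835 0.1993 0.1806] IoU 0.869
px [247. 192.] pos [ 0.4903  0.2968 -0.3437] IoU 0.84
px [395. 102.] pos [ 0.651  -0.0951  1.0795] IoU 0.045
t 31.45 p [0.5203 0.2081 0.3579] R [[0.999, -0.036, -0.0], [-0.036, -0.999, -0.0], [-0.0, 0.0, -1.0]] w 0.07195185382302145 F [-0.2  0.2  0.2]
dp mm [-35.9  10.3 157.9] len 162 rotz -0.116
```

```bash
python3 -m pendant '{"fingers":[70,70,70,70,70,70,70,70],"dp":[[-36,10,0],[0,0,45],[0,0,45],[0,0,35],[0,0,0],[0,0,0],[0,0,0],[0,0,0]],"delta_rot":[[0,0,0],[0,0,0],[0,0,0],[0,0,0],[0,0,-0.12],[0,0,0],[0,0,0],[0,0,0]]}'
python3 - <<'E'
from h import *
go((.4835,.199,.124),.085)
E
```

```text
time: 32.25
tool_pos: [0.4843, 0.2, 0.2342]
tcp_rot: [0.999, 0.041, 0.001, -0.0]
contact_force: [0.1, 0.1, -0.3]
gripper_width: 0.0699
gripper_force: 0.0
t 32.25 p [0.4843 0.2    0.2342] R [[0.997, 0.083, 0.002], [0.083, -0.997, 0.0], [0.002, -0.0, -1.0]] w 0.06986679556834485 F [ 0.1  0.1 -0.3]
dp mm [ -1.1   0.9 110.2] len 110 rotz -0.002
```

```bash
python3 -m pendant '{"fingers":[70,70,70,70,70,45,45,45,45,45],"dp":[[-1,1,35],[0,0,40],[0,0,35],[0,0,0],[0,0,0],[0,0,0],[0,0,0],[0,0,0],[0,0,0],[0,0,0]],"delta_rot":[[0,0,0],[0,0,0],[0,0,0],[0,0,0],[0,0,0],[0,0,0],[0,0,0],[0,0,0],[0,0,0],[0,0,0]]}' 50
python3 -m pendant '{"fingers":[45,45,45,45,45],"dp":[[0,0,-40],[0,0,-35],[0,0,0],[0,0,0],[0,0,0]],"delta_rot":[[0,0,0],[0,0,0.118],[0,0,0],[0,0,0],[0,0,0]]}'
python3 - <<'E'
from h import *
go((.5175,.0193,.198),-.033)
E
```

```text
time: 33.25
tool_pos: [0.4847, 0.1997, 0.1261]
tcp_rot: [0.999, 0.043, 0.003, -0.0]
contact_force: [-0.4, -0.2, 7.4]
gripper_width: 0.0527
gripper_force: 54.4
time: 33.75
tool_pos: [0.4816, 0.1991, 0.1973]
tcp_rot: [1.0, -0.016, -0.001, 0.0]
contact_force: [-0.6, 0.2, -1.8]
gripper_width: 0.0533
gripper_force: 53.6
t 33.75 p [0.4816 0.1991 0.1973] R [[1.0, -0.031, -0.001], [-0.031, -1.0, -0.0], [-0.001, 0.0, -1.0]] w 0.05326065469593502 F [-0.6  0.2 -1.8]
dp mm [ 41.5 178.6  -0.7] len 183 rotz 0.002
```

```bash
python3 -m pendant '{"fingers":[45,45,45,45,45,45,45,45],"dp":[[8.3,36,0],[8.3,36,0],[8.3,36,0],[8.3,36,0],[8.3,35.5,0],[0,0,0],[0,0,0],[0,0,0]],"delta_rot":[[0,0,0],[0,0,0],[0,0,0],[0,0,0],[0,0,0],[0,0,0],[0,0,0],[0,0,0]]}'
python3 - <<'E'
from h import *
go((.5175,.0193,.130),-.033)
E
```

```text
time: 34.55
tool_pos: [0.5172, 0.0193, 0.197]
tcp_rot: [1.0, -0.016, -0.001, -0.0]
contact_force: [-0.3, -0.5, -1.4]
gripper_width: 0.0531
gripper_force: 53.7
t 34.55 p [0.5172 0.0193 0.197 ] R [[0.999, -0.032, -0.002], [-0.032, -1.0, 0.001], [-0.002, -0.001, -1.0]] w 0.05310596716707543 F [-0.3 -0.5 -1.4]
dp mm [ 0.4  0.  67. ] len 67 rotz 0.001
```

```bash
python3 -m pendant '{"fingers":[45,45,45,45,45,45],"dp":[[0,0,30],[0,0,15],[0,0,12],[0,0,9],[0,0,2.5],[0,0,0]],"delta_rot":[[0,0,0],[0,0,0],[0,0,0],[0,0,0],[0,0,0],[0,0,0]]}'
python3 -m pendant '{"fingers":[45,45],"dp":[[0,0,1],[0,0,0]],"delta_rot":[[0,0,0],[0,0,0]]}'
python3 -m pendant '{"fingers":[45,45],"dp":[[0,0,1],[0,0,0]],"delta_rot":[[0,0,0],[0,0,0]]}'
```

```text
time: 35.15
tool_pos: [0.5182, 0.0189, 0.1298]
tcp_rot: [1.0, -0.016, 0.0, -0.0]
contact_force: [0.2, -0.5, -1.3]
gripper_width: 0.0531
gripper_force: 53.8
time: 35.35
tool_pos: [0.5187, 0.0185, 0.1291]
tcp_rot: [1.0, -0.016, 0.001, 0.0]
contact_force: [-0.4, 0.1, -1.1]
gripper_width: 0.0531
gripper_force: 53.8
time: 35.55
tool_pos: [0.5187, 0.0185, 0.1291]
tcp_rot: [1.0, -0.016, 0.001, 0.0]
contact_force: [-3.4, 0.4, 8.3]
gripper_width: 0.053
gripper_force: 54.7
```

```bash
python3 -m pendant '{"fingers":[72,72,72,72,72,72,72,72,72,72,72,72,72,72,72,72,72],"dp":[[0,0,0],[0,0,0],[0,0,0],[0,0,-20],[0,0,-42],[0,0,-42],[0,0,-42],[0,0,-42],[0,0,-42],[0,-38,0],[0,-38,0],[0,-38,0],[0,-38,0],[0,-38,0],[0,0,0],[0,0,0],[0,0,0]],"delta_rot":[[0,0,0],[0,0,0],[0,0,0],[0,0,0],[0,0,0],[0,0,0],[0,0,0],[0,0,0],[0,0,0],[0,0,0],[0,0,0],[0,0,0],[0,0,0],[0,0,0],[0,0,0],[0,0,0],[0,0,0]]}'
python3 - <<'E'
from h import *
fit([(.491,.297,-.1)],f='w8.png')
go((.4905,.296,.2),-.1)
E
```

```text
time: 37.25
tool_pos: [0.5242, 0.2076, 0.3574]
tcp_rot: [1.0, -0.016, -0.0, 0.0]
contact_force: [-0.2, -0.2, 0.3]
gripper_width: 0.0721
gripper_force: 0.0
px [247. 195.] pos [ 0.4903  0.2969 -0.3506] IoU 0.844
px [393. 102.] pos [ 0.6555 -0.0951  1.08  ] IoU 0.045
t 37.3 p [0.5243 0.2073 0.3575] R [[0.999, -0.033, -0.0], [-0.033, -0.999, -0.0], [-0.0, 0.0, -1.0]] w 0.07210926434520794 F [-0.1 -0.6 -0.5]
dp mm [-36.7 -87.5 157.5] len 184 rotz 0.066
```

View pics/w8.png

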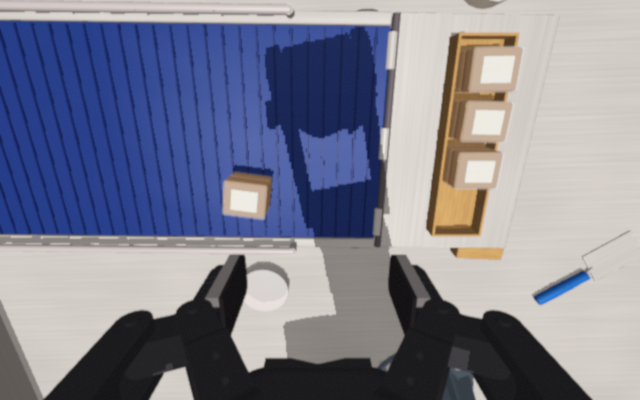

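```bash
python3 -m pendant '{"fingers":[70,70,70,70,70,70,70,70,70],"dp":[[-18,-44,0],[-18,-44,0],[0,0,45],[0,0,45],[0,0,35],[0,0,0],[0,0,0],[0,0,0],[0,0,0]],"delta_rot":[[0,0,0],[0,0,0],[0,0,0],[0,0,0],[0,0,0],[0,0,0.066],[0,0,0],[0,0,0],[0,0,0]]}'
python3 - <<'E'
from h import *
go((.4905,.296,.124),-.1)
E
```

```text
time: 38.2
tool_pos: [0.4921, 0.2972, 0.234]
tcp_rot: [0.999, -0.049, 0.001, -0.0]
contact_force: [0.2, 0.0, 0.3]
gripper_width: 0.0704
gripper_force: 0.0
t 38.2 p [0.4921 0.2972 0.234 ] R [[0.995, -0.098, 0.002], [-0.098, -0.995, 0.001], [0.002, -0.001, -1.0]] w 0.07037509849111061 F [0.2 0.  0.3]
dp mm [ -1.7   1.5 110. ] len 110 rotz 0.002
```

```bash
python3 -m pendant '{"fingers":[70,70,70,70,70,45,45,45,45,45],"dp":[[-1.5,1,35],[0,0,40],[0,0,35],[0,0,0],[0,0,0],[0,0,0],[0,0,0],[0,0,0],[0,0,0],[0,0,0]],"delta_rot":[[0,0,0],[0,0,0],[0,0,0],[0,0,0],[0,0,0],[0,0,0],[0,0,0],[0,0,0],[0,0,0],[0,0,0]]}' 50
python3 -m pendant '{"fingers":[45,45,45,45,45],"dp":[[0,0,-40],[0,0,-35],[0,0,0],[0,0,0],[0,0,0]],"delta_rot":[[0,0,0],[0,0,-0.065],[0,0,0],[0,0,0],[0,0,0]]}'
python3 - <<'E'
from h import *
go((.4625,.0208,.198),-.033)
E
```

```text
time: 39.2
tool_pos: [0.4918, 0.2975, 0.126]
tcp_rot: [0.999, -0.049, 0.003, -0.001]
contact_force: [-0.4, -0.5, 7.4]
gripper_width: 0.0535
gripper_force: 52.3
time: 39.7
tool_pos: [0.4888, 0.2965, 0.197]
tcp_rot: [1.0, -0.017, -0.001, 0.0]
contact_force: [-0.5, 0.4, -2.1]
gripper_width: 0.0532
gripper_force: 52.5
t 39.7 p [0.4888 0.2965 0.197 ] R [[0.999, -0.034, -0.001], [-0.034, -0.999, -0.0], [-0.001, 0.0, -1.0]] w 0.053238337836105716 F [-0.5  0.4 -2.1]
dp mm [-17.1 276.4  -0.9] len 277 rotz -0.001
```

```bash
python3 -m pendant '{"fingers":[45,45,45,45,45,45,45,45,45],"dp":[[-3,46,0],[-3,46,0],[-3,46,0],[-3,46,0],[-3,46,0],[-2,46,0],[0,0,0],[0,0,0],[0,0,0]],"delta_rot":[[0,0,0],[0,0,0],[0,0,0],[0,0,0],[0,0,0],[0,0,0],[0,0,0],[0,0,0],[0,0,0]]}'
python3 - <<'E'
from h import *
go((.4625,.0208,.130),-.033)
E
```

```text
time: 40.6
tool_pos: [0.4628, 0.0223, 0.1968]
tcp_rot: [1.0, -0.016, -0.001, -0.0]
contact_force: [0.3, 0.5, -0.8]
gripper_width: 0.0532
gripper_force: 52.7
t 40.6 p [0.4628 0.0223 0.1968] R [[0.999, -0.033, -0.002], [-0.033, -0.999, 0.001], [-0.002, -0.001, -1.0]] w 0.05323390407652318 F [ 0.3  0.5 -0.8]
dp mm [-0.2  1.6 66.8] len 67 rotz 0.0
```

```bash
python3 -m pendant '{"fingers":[45,45,45,45,45,45],"dp":[[0,1,30],[0,0,15],[0,0,12],[0,0,9],[0,0,2],[0,0,0]],"delta_rot":[[0,0,0],[0,0,0],[0,0,0],[0,0,0],[0,0,0],[0,0,0]]}'
python3 -m pendant '{"fingers":[45,45],"dp":[[0,0,1],[0,0,0]],"delta_rot":[[0,0,0],[0,0,0]]}'
python3 -m pendant '{"fingers":[45,45],"dp":[[0,0,1],[0,0,0]],"delta_rot":[[0,0,0],[0,0,0]]}'
```

```text
time: 41.2
tool_pos: [0.4635, 0.0209, 0.1298]
tcp_rot: [1.0, -0.016, 0.0, -0.0]
contact_force: [-0.2, 0.3, -1.3]
gripper_width: 0.0536
gripper_force: 52.7
time: 41.4
tool_pos: [0.4638, 0.0203, 0.1291]
tcp_rot: [1.0, -0.017, 0.001, 0.0]
contact_force: [-0.5, -0.4, -1.3]
gripper_width: 0.0537
gripper_force: 52.8
time: 41.6
tool_pos: [0.4638, 0.0203, 0.129]
tcp_rot: [1.0, -0.017, 0.001, 0.0]
contact_force: [-3.2, 1.1, 9.5]
gripper_width: 0.0537
gripper_force: 53.3
```

```bash
python3 -m pendant '{"fingers":[72,72,72,72,72,72,72,72,72,72,72,72,72,72,72,72,72,72,72,72],"dp":[[0,0,0],[0,0,0],[0,0,0],[0,0,-20],[0,0,-42],[0,0,-42],[0,0,-42],[0,0,-42],[0,0,-42],[-4,42.5,0],[-4,42.5,0],[-4,42.5,0],[-4,42.5,0],[-4,42.5,0],[-4,42.5,0],[-4,42.5,0],[-4,42.5,0],[0,0,0],[0,0,0],[0,0,0]],"delta_rot":[[0,0,0],[0,0,0],[0,0,0],[0,0,0],[0,0,0],[0,0,0],[0,0,0],[0,0,0],[0,0,0],[0,0,0],[0,0,0],[0,0,0],[0,0,0],[0,0,0],[0,0,0],[0,0,0],[0,0,0],[0,0,0],[0,0,0],[0,0,0]]}'
python3 -m pendant '{"fingers":[30,30,30],"dp":[[0,0,0],[0,0,0],[0,0,0]],"delta_rot":[[0,0,0],[0,0,0],[0,0,0]]}'
python3 - <<'E'
from h import *
st();c=get_calibration('wrist');import pickle;pickle.dump(c,open('c9.pkl','wb'))
snap('wrist','w9.png'); print([(np.round(d['centre'],3),round(d['conf'],2)) for d in spot_in('wrist','lever_knob')])
snap('side','s9.png'); cv2.imwrite('pics/c9.png',np.vstack([cv2.imread('pics/w9.png')[:330],cv2.resize(cv2.imread('pics/s9.png')[120:320,130:450],(432,270))[:, :] if 0 else cv2.copyMakeBorder(cv2.resize(cv2.imread('pics/s9.png')[130:300,150:430],(440,267)),0,0,0,200,0)]))
E
```

```text
time: 43.6
tool_pos: [0.4201, -0.3175, 0.3574]
tcp_rot: [1.0, -0.016, -0.0, -0.0]
contact_force: [0.0, -0.3, 0.1]
gripper_width: 0.0719
gripper_force: 0.0
time: 43.9
tool_pos: [0.4203, -0.3176, 0.3579]
tcp_rot: [1.0, -0.016, 0.0, 0.0]
contact_force: [0.6, 0.3, 0.1]
gripper_width: 0.0305
gripper_force: 0.0
t 43.9 p [ 0.4203 -0.3176  0.3579] R [[0.999, -0.032, 0.0], [-0.032, -0.999, -0.0], [0.0, 0.0, -1.0]] w 0.030468810994427196 F [0.6 0.3 0.1]
[(array([ 0.437, -0.385,  0.129]), 0.57)]
```

View pics/c9.png

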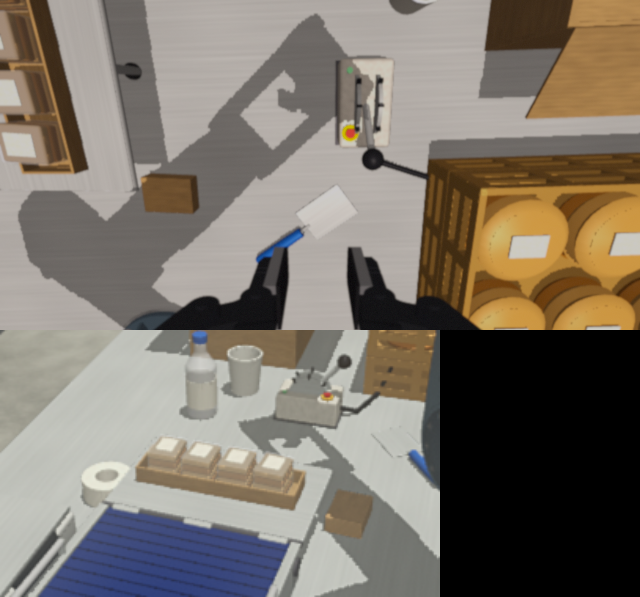

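Run:
```python
from h import *
q=lambda L,z:np.array([unproj('wrist',u,v,z) for u,v in L]).round(4)
B=q([(337,60),(393,59),(391,147),(335,147)],.055);print(B.tolist(),B.mean(0))
print('knob',q([(373,159)],.119),q([(373,159)],.125))
print('cheek',q([(359,80),(359,131),(381,78),(381,128)],.075),q([(359,105),(381,103)],.095))
im=cv2.imread('pics/w9.png')[45:180,320:410];cv2.imwrite('pics/c10.png',cv2.resize(im,None,fx=4.4,fy=4.4,interpolation=cv2.INTER_CUBIC))
```

```text
[[0.5482, -0.3493, 0.055], [0.547, -0.4241, 0.055], [0.4295, -0.4267, 0.055], [0.4322, -0.3449, 0.055]] [ 0.489225 -0.38625   0.055   ]
knob [[ 0.4256 -0.3895  0.119 ]] [[ 0.4268 -0.3884  0.125 ]]
cheek [[ 0.5214 -0.3764  0.075 ]
 [ 0.4562 -0.3771  0.075 ]
 [ 0.5229 -0.405   0.075 ]
 [ 0.4592 -0.4071  0.075 ]] [[ 0.4909 -0.3741  0.095 ]
 [ 0.4924 -0.402   0.095 ]]
```

View pics/c10.png

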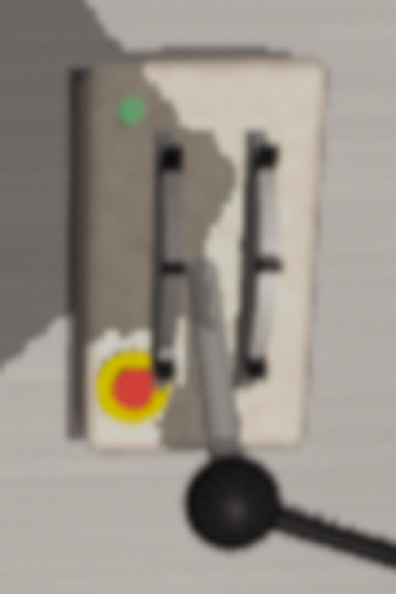

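```bash
python3 -m pendant '{"fingers":[54,54,54,54,54,54,54,54],"dp":[[4,36,0],[4,35.5,0],[0,0,42],[0,0,42],[0,0,42],[0,0,42],[0,0,0],[0,0,0]],"delta_rot":[[0,0,0],[0,0,0],[0,0,0],[0,0,0],[0,0,0],[0,0,0],[0,0,0],[0,0,0]]}'
python3 - <<'E'
from h import *
go((.426,-.389,.104),-.02)
E
```

```text
time: 44.85
tool_pos: [0.4256, -0.39, 0.19]
tcp_rot: [1.0, -0.017, -0.0, -0.0]
contact_force: [0.7, -0.7, 0.4]
gripper_width: 0.054
gripper_force: 0.0
t 44.85 p [ 0.4256 -0.39    0.19  ] R [[0.999, -0.033, -0.001], [-0.033, -0.999, 0.001], [-0.001, -0.001, -1.0]] w 0.05401533072156507 F [ 0.7 -0.7  0.4]
dp mm [ 0.4 -1.  86. ] len 86 rotz -0.013
```

```bash
python3 -m pendant '{"fingers":[54,54,54,54,54,20,20,20,20,20],"dp":[[0.5,-1,35],[0,0,35],[0,0,16],[0,0,0],[0,0,0],[0,0,0],[0,0,0],[0,0,0],[0,0,0],[0,0,0]],"delta_rot":[[0,0,0],[0,0,0],[0,0,0],[0,0,0],[0,0,0],[0,0,0],[0,0,0],[0,0,0],[0,0,0],[0,0,0]]}' 25
```

```text
time: 45.85
tool_pos: [0.4251, -0.3865, 0.1048]
tcp_rot: [1.0, -0.016, -0.002, -0.002]
contact_force: [-7.4, 12.0, 10.3]
gripper_width: 0.0263
gripper_force: 24.2
```

```bash
python3 -m pendant '{"fingers":[20,20,20,20,20,20,20,20],"dp":[[0,-3,0],[9.5,-0.3,-7.2],[10.1,-0.3,-6],[10.8,-0.3,-4.7],[10.8,-0.3,-3.2],[11.3,-0.3,-2],[0,0,0],[0,0,0]],"delta_rot":[[0,0,0],[0,0,0],[0,0,0],[0,0,0],[0,0,0],[0,0,0],[0,0,0],[0,0,0]]}'
python3 - <<'E'
from h import *
st();snap('wrist','w11.png');snap('side','s11.png')
for n in ('wrist','side'):
    print(n,[(np.round(d['centre'],4),round(d['conf'],2)) for d in spot_in(n,'lever_knob')])
E
```

```text
time: 46.65
tool_pos: [0.4803, -0.3874, 0.1279]
tcp_rot: [1.0, -0.016, 0.001, 0.001]
contact_force: [0.5, -2.8, 6.3]
gripper_width: 0.0261
gripper_force: 25.8
t 46.65 p [ 0.4803 -0.3874  0.1279] R [[0.999, -0.033, 0.003], [-0.033, -0.999, -0.003], [0.003, 0.003, -1.0]] w 0.026135270000679185 F [ 0.5 -2.8  6.3]
wrist [(array([ 0.482 , -0.3868,  0.1529]), 0.63)]
side [(array([0.5575, 0.3484, 0.1022]), 0.46), (array([ 0.4805, -0.3838,  0.1091]), 0.37), (array([0.6207, 0.0353, 0.1544]), 0.34)]
```

```bash
python3 -m pendant '{"fingers":[20,20,20],"dp":[[10,-0.3,-0.7],[0,0,0],[0,0,0]],"delta_rot":[[0,0,0],[0,0,0],[0,0,0]]}'
python3 -m pendant '{"fingers":[54,54,54,54,54,54,54,54,54,54,54],"dp":[[0,0,0],[0,0,0],[0,0,0],[0,0,-40],[0,0,-45],[0,0,-45],[-45,-5,-45],[-45,-5,-40],[0,0,0],[0,0,0],[0,0,0]],"delta_rot":[[0,0,0],[0,0,0],[0,0,0],[0,0,0],[0,0,0],[0,0,0],[0,0,0],[0,0,0],[0,0,0],[0,0,0],[0,0,0]]}'
python3 - <<'E'
from h import *
st();im=snap('wrist','w12.png')
u,v=proj('wrist',(.49,-.388,.12)).astype(int);print(u,v);cv2.imwrite('pics/c12.png',cv2.resize(im[max(0,v-65):v+65,max(0,u-65):u+65],None,fx=4.4,fy=4.4,interpolation=cv2.INTER_CUBIC))
g=cv2.cvtColor(im,6)
m=(im.max(2)<45).astype(np.uint8)
n,_,S,C=cv2.connectedComponentsWithStats(m)
for i in range(1,n):
    if 6<S[i,4] and abs(C[i][0]-u)<60 and abs(C[i][1]-v)<60: print(S[i],C[i].round(1),unproj('wrist',*C[i],.148).round(4),unproj('wrist',*C[i],.09).round(4))
E
```

```text
time: 47.15
tool_pos: [0.4898, -0.3876, 0.1284]
tcp_rot: [1.0, -0.016, 0.001, 0.001]
contact_force: [0.3, -4.0, 6.4]
gripper_width: 0.0265
gripper_force: 26.0
time: 48.25
tool_pos: [0.4167, -0.3753, 0.3242]
tcp_rot: [1.0, -0.017, -0.001, -0.001]
contact_force: [-1.0, 0.1, -0.1]
gripper_width: 0.0537
gripper_force: 0.0
t 48.25 p [ 0.4167 -0.3753  0.3242] R [[0.999, -0.033, -0.001], [-0.033, -0.999, 0.002], [-0.001, -0.002, -1.0]] w 0.053677206058592275 F [-1.   0.1 -0.1]
326 104
[313  75   3   5  14] [313.9  77.1] [ 0.517  -0.3755  0.148 ] [ 0.5202 -0.3748  0.09  ]
[336  75   4   5  19] [337.4  76.9] [ 0.5164 -0.3983  0.148 ] [ 0.5195 -0.4018  0.09  ]
[313  99  28  27 559] [327.3 111.8] [ 0.4841 -0.3877  0.148 ] [ 0.4813 -0.3893  0.09  ]
[336 127   3   5  14] [336.9 128.9] [ 0.467  -0.3972  0.148 ] [ 0.4611 -0.4005  0.09  ]
[314 128   3   5  14] [314.9 129.9] [ 0.4668 -0.3747  0.148 ] [ 0.4608 -0.3738  0.09  ]
```

View pics/c12.png

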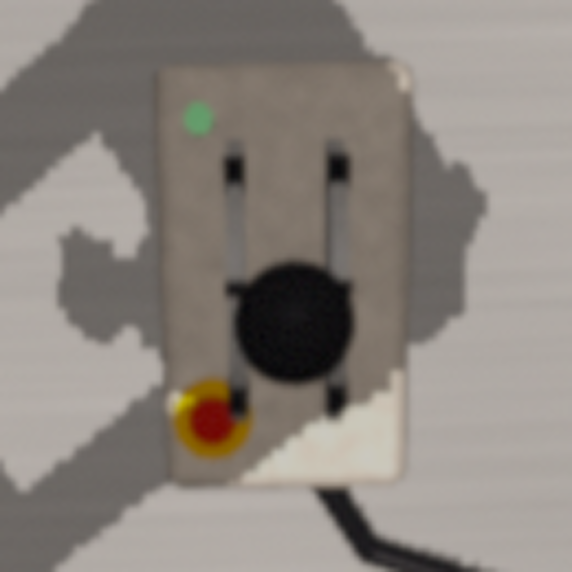

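```bash
cat > k.py <<'E'
from h import *
s=st();im=snap('wrist');u,v=proj('wrist',(.49,-.388,.12)).astype(int)
n,_,S,C=cv2.connectedComponentsWithStats((im.max(2)<45).astype(np.uint8))
for i in range(1,n):
    if 6<S[i,4] and abs(C[i][0]-u)<60 and abs(C[i][1]-v)<60: print(S[i],unproj('wrist',*C[i],.148).round(4),unproj('wrist',*C[i],.085).round(4))
E
python3 k.py
```

```text
t 48.3 p [ 0.4167 -0.3752  0.3238] R [[0.999, -0.033, -0.002], [-0.033, -0.999, 0.003], [-0.002, -0.003, -1.0]] w 0.053654405951463736 F [-0.1 -0.1 -0.2]
[313  75   3   5  15] [ 0.5171 -0.3755  0.148 ] [ 0.5206 -0.3748  0.085 ]
[336  75   4   5  18] [ 0.5166 -0.3983  0.148 ] [ 0.5199 -0.4021  0.085 ]
[314  99  27  27 562] [ 0.4842 -0.388   0.148 ] [ 0.4811 -0.3898  0.085 ]
[336 127   3   5  15] [ 0.4669 -0.3973  0.148 ] [ 0.4605 -0.4008  0.085 ]
[314 128   3   5  15] [ 0.4666 -0.3747  0.148 ] [ 0.4601 -0.3738  0.085 ]
```

```bash
python3 -m pendant '{"fingers":[54,54,54,54,54,54,54,54,54],"dp":[[34,5,0],[34,5,0],[0,0,40],[0,0,40],[0,0,35],[0,0,35],[0,0,15],[0,0,0],[0,0,0]],"delta_rot":[[0,0,0],[0,0,0],[0,0,0],[0,0,0],[0,0,0],[0,0,0],[0,0,0],[0,0,0],[0,0,0]]}'
python3 - <<'E'
from h import *
go((.4842,-.388,.129),-.032)
E
```

```text
time: 49.25
tool_pos: [0.4848, -0.3886, 0.1615]
tcp_rot: [1.0, -0.016, 0.0, 0.0]
contact_force: [-0.5, -0.3, 0.1]
gripper_width: 0.0538
gripper_force: 0.0
t 49.25 p [ 0.4848 -0.3886  0.1615] R [[0.999, -0.033, 0.001], [-0.033, -0.999, -0.001], [0.001, 0.001, -1.0]] w 0.05378676986982967 F [-0.5 -0.3  0.1]
dp mm [-0.7 -0.6 32.5] len 33 rotz -0.001
```

```bash
python3 -m pendant '{"fingers":[54,54,54,54,20,20,20,20,20],"dp":[[0,-0.6,20],[0,0,12],[0,0,0],[0,0,0],[0,0,0],[0,0,0],[0,0,0],[0,0,0],[0,0,0]],"delta_rot":[[0,0,0],[0,0,0],[0,0,0],[0,0,0],[0,0,0],[0,0,0],[0,0,0],[0,0,0],[0,0,0]]}' 25
python3 -m pendant '{"fingers":[20,20,20,20],"dp":[[3,0,0],[3,0,0],[0,0,0],[0,0,0]],"delta_rot":[[0,0,0],[0,0,0],[0,0,0],[0,0,0]]}'
python3 -m pendant '{"fingers":[54,54,54,54,54,54,54,54,54,54,54],"dp":[[0,0,0],[0,0,0],[0,0,0],[0,0,-40],[0,0,-45],[0,0,-45],[-45,-5,-45],[-45,-5,-20],[0,0,0],[0,0,0],[0,0,0]],"delta_rot":[[0,0,0],[0,0,0],[0,0,0],[0,0,0],[0,0,0],[0,0,0],[0,0,0],[0,0,0],[0,0,0],[0,0,0],[0,0,0]]}'
python3 k.py
```

```text
time: 50.15
tool_pos: [0.4847, -0.3875, 0.13]
tcp_rot: [1.0, -0.017, 0.0, 0.0]
contact_force: [-0.6, 3.0, 5.7]
gripper_width: 0.0263
gripper_force: 24.5
time: 50.55
tool_pos: [0.491, -0.3877, 0.1302]
tcp_rot: [1.0, -0.016, 0.001, 0.0]
contact_force: [0.9, 3.9, 6.5]
gripper_width: 0.0266
gripper_force: 24.5
time: 51.65
tool_pos: [0.4105, -0.3761, 0.3131]
tcp_rot: [1.0, -0.017, -0.0, -0.001]
contact_force: [0.3, -0.2, -0.1]
gripper_width: 0.0541
gripper_force: 0.0
t 51.65 p [ 0.4105 -0.3761  0.3131] R [[0.999, -0.033, -0.0], [-0.033, -0.999, 0.001], [-0.0, -0.001, -1.0]] w 0.0540679651963867 F [ 0.3 -0.2 -0.1]
[311  69   4   5  19] [ 0.5157 -0.3753  0.148 ] [ 0.5203 -0.3744  0.085 ]
[335  68   4   6  19] [ 0.5155 -0.398   0.148 ] [ 0.52   -0.4017  0.085 ]
[312  86  29  28 618] [ 0.4902 -0.3878  0.148 ] [ 0.4896 -0.3894  0.085 ]
[312 123   4   6  16] [ 0.4658 -0.3745  0.148 ] [ 0.4602 -0.3734  0.085 ]
[335 123   4   6  21] [ 0.4658 -0.3971  0.148 ] [ 0.4601 -0.4006  0.085 ]
```

Run:
```python
from h import *
a=snap('top')[90:260,180:350];b=snap('side')[130:330,130:400]
cv2.imwrite('pics/fin.png',np.hstack([cv2.resize(a,(400,400)),cv2.resize(b,(400,400))]))
```

```text
(no output)
```

View pics/fin.png

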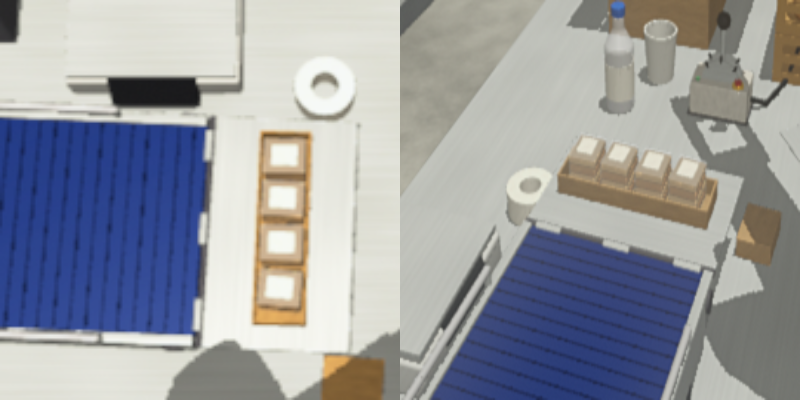

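The flap is level and the tray is centred and square on it. All four stacks stand in the tray and the lever is upright.

```bash
python3 -c "
from bench import env
print(env.hand_in())"
```

```text
the job is handed in; nothing more can be done
None
```

The job is done and handed in: the leg is out at its stop, the flap is level on it, the tray is centred on the flap with all four waffle stacks in it, and the lever is at half speed; the hand-in returned no verdict.

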